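Set up a coated panel for its insulation test

ROBOT

A 6-joint arm with a two-finger parallel gripper is mounted at the origin on the work surface. World frame = base frame: x ahead of the robot, y to its left, z up, the work surface at z = 0. Lengths are in m, angles in rad, forces in N, time in s.
With the tool pointing down it reaches from about 0.275 to 0.975 m from the base axis. Payload 8.4 kg.
Tool frame: the origin (TCP) lies at the centre of the arm's flange, where the gripper is bolted on; the fingertips stand 190 mm ahead of it and the grasp point (between the pads) lies bot.grip_depth ahead of it (bot.grip_depth is the distance from the TCP to the grasp point, in m); z points along the fingers, y is the direction in which the jaws open and shut (so a half turn about z gives the same grasp; the last joint's range is limited). The gripper opens to 92 mm and grips with 3 to 60 N. Pads are 20 mm wide; open, the fingers measure 128 mm over their backs; the gripper's body (75 mm by 189 mm) begins 69 mm behind the grasp point.
Start: joints at [1.333, 0.353, 1.633, -0, 1.155, -0.002], TCP at [0.146, 0.608, 0.405] pointing down, gripper open.
Joint ranges: [-2.63, 2.63], [-0.92, 2.1], [0.06, 2.66], [-1.3, 4.44], [0, 2.69], [-3.02, 3.02]. Speed limits (rad/s): [2.22, 2.22, 2.79, 3.14, 3.14, 3.14].

INTERFACE

Orientations are given as a rotation vector (axis times angle).
In Python, from workcell import bot gives the robot as it stands.
- The arm moves only by the shell command python3 -m pendant 'ROWS' [FORCE]. ROWS is JSON, a list that holds one entry, the list of rows, each a list of 7 numbers: the closure, from 0 (fully open) to 1 (shut), then the shift along the world's x, y, z in mm, then the turn, a rotation vector about the world's x, y, z in rad. A call has 1 to 20 rows; each row is the pose to reach, as a shift and turn from the pose commanded when the call began; what a row does not reach only later rows make up. A row lasts 1/12 s, in which the tool goes at most 41.7 mm and 7.16 degrees, less where a joint would pass 70% of its speed; a pose out of reach is approached as far as the arm can. A call with a gripper value outside its range is refused whole. The fingers move at their own pace and stop on an object; FORCE is the grip in N (left out, the last holds). Time passes only in rows, so rows that repeat a pose let the fingers close. It gives the time, the measured TCP pose, the force and the opening at its end, in the units of the state.
- bot.get_obs(): the state, without advancing time (a new reading comes with each control period).
- bot.snapshot(name): name is "side" or "top" or "wrist"; returns (picture, depth): 384x512x3 uint8, blue, green, red; 384x512 float32, m along the optical axis (not along the pixel's ray), 0 where there is no reading.
- bot.camera_model(name): a dict with "camera_matrix" (3x3 intrinsics, pixels), "dist_coeffs" ([k1, k2, p1, p2, k3] as OpenCV has them; the pictures are not rectified), "pose" (4x4, takes a point from camera to world coordinates); the wrist camera has in their place "mount" (4x4, takes a point from camera to tool coordinates, whose origin is the TCP and whose axes are the flange's). Camera axes: x right, y down, z forward; pixel columns grow to the right and rows downward; lengths in m; the calibration is good to about 2 mm. A picture is of the moment at which its call begins: read the wrist's pose just before it. camera_model takes no time and is no camera call.
- bot.hand_in(): hands the job in, once; it reports no verdict.
The state is a dict: "t": time; "joints": joint angles; "qd": joint speeds; "joint_torque": joint torques, N m; "tcp_pos": TCP position; "tcp_rot": TCP orientation; "wrist_force": force on the tool from outside, world axes, zero at the start; "moment": the same for the moment, N m; "finger_gap": opening from 0.0 (shut) to 1.0 (fully open).
Only numpy, scipy, OpenCV 4.12 (cv2) and the standard library are available. Lean on these libraries where they do the work, as an engineer would, in place of code of your own. Each camera call takes 0.05 s, during which the arm holds its last target.

TASK

Get the coated panel ready for its insulation test. First take the white panel out of its rack and hang it by its wire handle on the hook of the stand, let go; next check the probe: stand it pin down, fully home, in the green zero socket and let go of it there; then take it again and plug it fully home, upright, into the grey terminal with the red ring and base, and let go. Leave the panel hanging, and leave the other things on the bench where they lie.

Things in the scene. Friction and masses are not known exactly. Their poses are not given: they have to be found in the camera images.
- panel: white coated panel standing upright in the rack: board 90 wide (its y) x 90 tall (its z) x 5 mm thick (its x); above it a steel wire handle (6 mm wire): two uprights 56 mm apart and a level bar along y, clear opening 50 wide x 50 mm tall; on the bar a black grip block 14 (x) x 30 (y) x 30 mm tall. 174 mm tall in all; about 0.15 kg. Origin: middle of its lower edge
- panel_grip (a point): centre of the black grip block, 159 mm above the panel's lower edge; the block's underside is 15 mm below it, its top 15 mm above
- panel_bar (a point): underside of the middle of the handle's level bar (140 mm above the panel's lower edge); this is what rests on the hook
- rack: fixed grey slot on an aluminium base plate 100 x 130 mm: the panel stands in it on a floor 8 mm above the bench, in a slot 7 mm wide along y with walls up to 38 mm above the bench. Origin under the centre
- hook: fixed stand, base plate 90 x 100 mm, post 16 mm across and 220 mm tall at its origin; from the post a round 8 mm hook bar runs along its own -x, level with its axis at 200 mm, for 80 mm, then turns up to the tip. Origin under the post
- hook_seat (a point): on top of the hook bar, 55 mm from the post axis: where a handle should hang (204 mm above the bench)
- hook_tip (a point): centre of the hook's rounded upturned end, 90 mm from the post axis, at 212 mm; the tip's top is 4 mm higher (216 mm above the bench)
- probe: loose test probe, 125 mm long: brass pin 8 mm across and 30 mm long with a 7 mm long tapered end (3.6 mm across at the tip), then a ribbed aluminium handle 16 mm across and 95 mm long ending in a red cap; about 0.06 kg. Origin at the pin's tip, z along the probe from tip to cap. It starts in the blue rest, leaning 45 degrees, pin down towards the robot, red cap up and away
- probe_tip (a point): the tip of the pin
- probe_head (a point): the top of the red cap, 125 mm from the tip along the axis
- rest: fixed blue slanted rest, base 120 x 60 x 12 mm; a trough along its own x rises at 45 degrees towards +x and holds the probe's pin and lower handle; its side walls (26 mm across outside) reach 60 mm along the probe from the tip, and a 13 mm wide tongue under the handle reaches 88 mm; above that the handle is free. Origin under the base's centre; the probe's tip lies at (-45, 0, 18) mm in its frame
- zero: fixed green block 60 x 60 x 42 mm with a green ring round its hole, on a dark 80 x 80 mm foot: the zero socket; its origin is under its centre, the hole is in the middle of the top, 42 mm above the bench: 10 mm wide, upright, 34 mm deep. Fully home, the probe's handle rests on the top and its tip is 30 mm below the mouth
- zero_hole (a point): centre of the mouth of the zero socket's hole, z up
- terminal: fixed grey block 60 x 60 x 42 mm with a red ring round its hole, on a red 80 x 80 mm foot: the terminal; its origin is under its centre, the hole is in the middle of the top, 42 mm above the bench: 10 mm wide, upright, 34 mm deep. Fully home, the probe's handle rests on the top and its tip is 30 mm below the mouth
- terminal_hole (a point): centre of the mouth of the terminal's hole, z up
- tape_roll: roll of pale yellow tape lying flat: ring 76 mm across, 20 mm tall (leave where it lies)
- carton: red carton 70 x 110 x 45 mm tall (leave where it lies)
- magnifier: magnifying glass lying flat: cream ring 98 mm across, 12 mm thick, with a dark blue handle along its own +x to 180 mm; origin under the lens centre (leave where it lies)
- cutter: cross-cut cutter lying flat: silver tool about 165 mm long along its own x, 38 mm wide, 24 mm tall; origin under its middle (leave where it lies)
- jar: orange jar 56 mm across, 70 mm tall (leave where it lies)
- marker: red marker with black cap, 115 x 13 x 13 mm, lying (leave where it lies)
Not all that is in view belongs to the job. What is meant by the probe is not turquoise, and is the larger of those in its own colour.

How it is judged:
On the way, in this order (a step that is already met when the one before it is completed fails the run):
1. the panel hangs by its handle's bar on the hook, let go (contact force between panel and hook above 0.4 N and x of panel_bar in the frame of hook between -0.088 and -0.006 m and y of panel_bar in the frame of hook between -0.025 and 0.025 m and z of panel_bar in the frame of hook_seat between -0.006 and 0.012 m and angle between panel's own z axis and vertical below 0.3 rad and contact force between panel and the fingers below 0.05 N), for 0.3 s.
2. the probe stands fully home in the green zero socket, let go (horizontal distance between probe_tip and zero_hole below 0.004 m and z of probe_tip in the frame of zero_hole below -0.027 m and angle between probe's own z axis and vertical below 0.07 rad and contact force between probe and the fingers below 0.05 N), for 0.3 s.
At the end, for the whole second after the job is handed in: the panel hangs at rest on the hook bar by its handle's bar (bar middle within 25 mm sideways, panel within 0.3 rad of upright); the probe stands in the terminal, tip at least 27 mm below the mouth, within 4 mm of its axis, within 0.07 rad of upright; both let go (all of step 1 and horizontal distance between probe_tip and terminal_hole below 0.004 m and z of probe_tip in the frame of terminal_hole below -0.027 m and angle between probe's own z axis and vertical below 0.07 rad and contact force between probe and the fingers below 0.05 N and linear speed of panel below 0.06 m/s and linear speed of probe below 0.03 m/s); the robot touches nothing.
It fails at once if a bystander on the bench is shifted by more than 30 mm (distance of any of tape_roll, carton, magnifier, cutter, jar, marker from where it was at the start of the episode above 0.03 m).
It also fails if it takes over 72 s, if anything falls off the work surface, if the arm or the gripper's body presses on something with over 40 N, if the wrist force passes 120 N, or if a joint passes its speed limit or range.

## Working session

There is one attempt and no reset: what is moved stays moved. The work goes in short steps, Python scripts to look and compute and a shell command to move; the robot and the scene stay as the last step left them, time stands still between calls to the robot, and variables do not carry over. Pictures are saved under pics/ and viewed, and the job is handed in when it is done.

```bash
ls; mkdir -p pics
python3 - <<'E'
from workcell import bot
import cv2,numpy as np
print(bot.grip_depth, bot.get_obs())
for n in("side","top","wrist"):
    im,d=bot.snapshot(n); cv2.imwrite(f"pics/{n}0.png",im); np.savez(f"pics/{n}0.npz",im=im,d=d)
    m=bot.camera_model(n); print(n,{k:np.round(v,4).tolist() for k,v in m.items()})
E
```

```text
pics
0.1714 {'t': 0.0, 'joints': array([ 1.33261015e+00,  3.53610971e-01,  1.63412204e+00, -2.16755119e-05,
        1.15519015e+00, -2.41711544e-03]), 'qd': array([ 0.00047453, -0.00059427, -0.00025604, -0.00093865,  0.00048094,
        0.0007284 ]), 'joint_torque': array([-2.18660454e-03, -5.93823230e+01, -3.34226596e+01,  6.93371636e-02,
        2.33676739e-02, -1.07761555e-04]), 'tcp_pos': array([0.14595308, 0.60748011, 0.40399192]), 'tcp_rot': array([-3.69457793e-01, -3.11965085e+00,  2.07848257e-03]), 'wrist_force': array([-0.70635703,  0.14885119,  0.02852058]), 'moment': array([-0.01691086,  0.00657932,  0.02797365]), 'finger_gap': 0.9957520649838049}
side {'camera_matrix': [[352.7838, 0.0, 257.2794], [0.0, 352.7838, 191.2453], [0.0, 0.0, 1.0]], 'dist_coeffs': [-0.0858, 0.0, 0.0, 0.0, 0.0], 'pose': [[0.6701, -0.4946, 0.5535, -0.135], [-0.7422, -0.4503, 0.4963, -0.5955], [0.0038, -0.7434, -0.6689, 0.9039], [0.0, 0.0, 0.0, 1.0]]}
top {'camera_matrix': [[473.6621, 0.0, 250.3796], [0.0, 473.6621, 187.4583], [0.0, 0.0, 1.0]], 'dist_coeffs': [0.0264, 0.0, 0.0, 0.0, 0.0], 'pose': [[0.0237, -0.9867, 0.1611, 0.2864], [-0.9997, -0.0226, 0.0082, -0.0157], [-0.0044, -0.1613, -0.9869, 1.3767], [0.0, 0.0, 0.0, 1.0]]}
wrist {'camera_matrix': [[345.8972, 0.0, 257.8579], [0.0, 345.8972, 189.0888], [0.0, 0.0, 1.0]], 'dist_coeffs': [-0.0615, 0.0, 0.0, 0.0, 0.0], 'mount': [[0.0004, -0.963, -0.2695, 0.0756], [1.0, 0.0004, 0.0003, -0.0004], [-0.0001, -0.2695, 0.963, 0.0202], [0.0, 0.0, 0.0, 1.0]]}
```

View pics/side0.png

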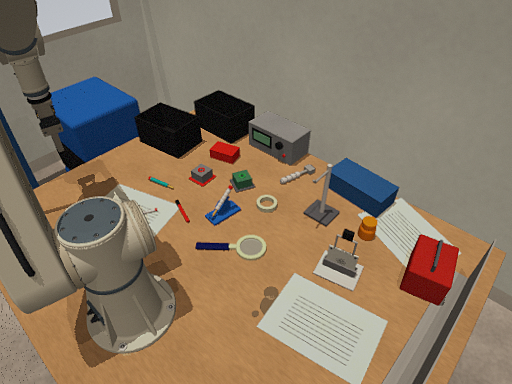

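View pics/top0.png

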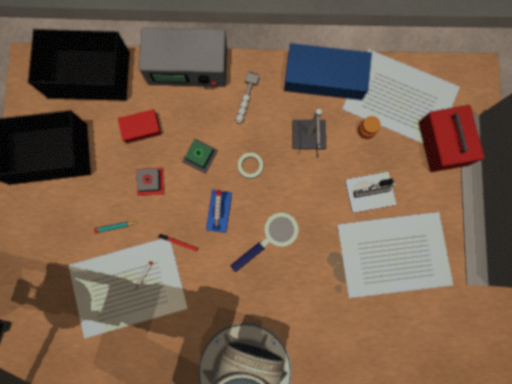

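View pics/wrist0.png

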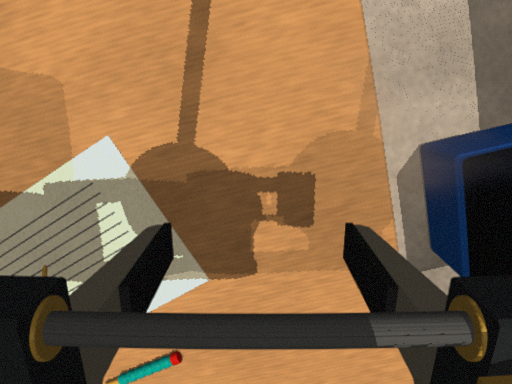

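```bash
cat > h.py <<'E'
import cv2,numpy as np
from workcell import bot
from scipy.spatial.transform import Rotation as R
def pose(name,obs=None):
    m=bot.camera_model(name)
    if name!="wrist": return m,np.array(m["pose"])
    o=obs or bot.get_obs(); T=np.eye(4); T[:3,:3]=R.from_rotvec(o["tcp_rot"]).as_matrix(); T[:3,3]=o["tcp_pos"]
    return m,T@np.array(m["mount"])
def ray(name,uv,P=None):
    m,Pp=pose(name); P=Pp if P is None else P
    uv=np.asarray(uv,float).reshape(-1,1,2)
    n=cv2.undistortPoints(uv,np.array(m["camera_matrix"]),np.array(m["dist_coeffs"])).reshape(-1,2)
    d=np.c_[n,np.ones(len(n))]@P[:3,:3].T
    return P[:3,3],d
def onz(name,uv,z,P=None):
    c,d=ray(name,uv,P); z=np.broadcast_to(z,len(d)); return c+d*((z-c[2])/d[:,2])[:,None]
def proj(name,X,P=None):
    m,Pp=pose(name); P=Pp if P is None else P
    Xc=(np.asarray(X,float).reshape(-1,3)-P[:3,3])@P[:3,:3]
    return cv2.projectPoints(Xc,np.zeros(3),np.zeros(3),np.array(m["camera_matrix"]),np.array(m["dist_coeffs"]))[0].reshape(-1,2)
def tri(a,uva,b,uvb,Pa=None,Pb=None):
    c1,d1=ray(a,uva,Pa);c2,d2=ray(b,uvb,Pb);d1=d1[0];d2=d2[0]
    s=np.linalg.lstsq(np.c_[d1,-d2],c2-c1,rcond=None)[0]
    p,q=c1+s[0]*d1,c2+s[1]*d2; return (p+q)/2,np.linalg.norm(p-q)
E
python3 - <<'E'
import cv2,numpy as np
t=cv2.imread("pics/top0.png");s=cv2.imread("pics/side0.png")
a=cv2.resize(t[85:265,120:410],None,fx=2.7,fy=2.7,interpolation=cv2.INTER_CUBIC);cv2.imwrite("pics/tz.png",a)
a=cv2.resize(s[130:300,180:400],None,fx=3.5,fy=3.5,interpolation=cv2.INTER_CUBIC);cv2.imwrite("pics/sz.png",a)
E
```

```text
(no output)
```

View pics/tz.png

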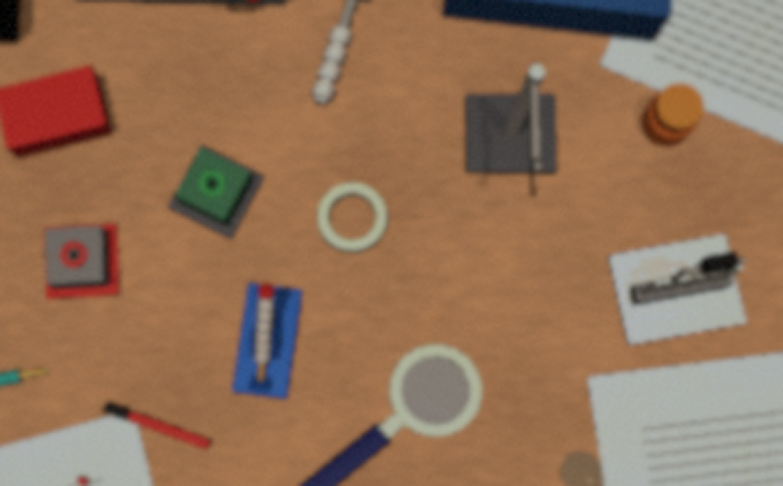

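View pics/sz.png

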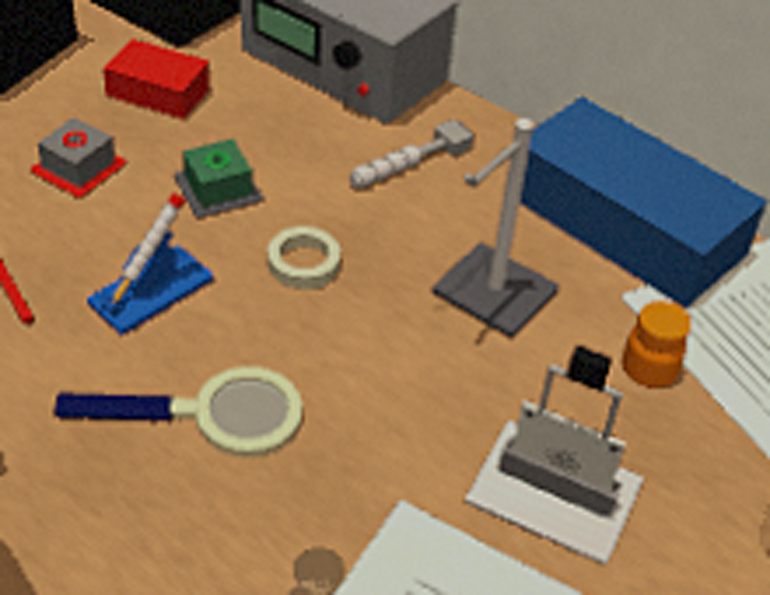

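Run:
```python
from h import *
T=lambda u,v:[(120+u/2.7,85+v/2.7)]
S=lambda u,v:[(180+u/3.5,130+v/3.5)]
for n,t,s,z in [("zero",T(212,184),S(217,159),.042),("term",T(75,255),S(75,140),.042),("grip",T(720,262),S(590,367),.167),("hooktip",T(536,162),S(472,180),.214),("posttop",T(537,72),S(523,125),.22),("cap",T(267,288),S(178,199),.11),("tip",T(262,378),S(122,298),.02),("jar",T(680,105),S(665,318),.07)]:
    p,e=tri("top",t,"side",s); print(n,p.round(4),round(e,4),"top plane",onz("top",t,z)[0].round(4),"side",onz("side",s,z)[0].round(4))
```

```text
zero [0.6017 0.1462 0.0456] 0.0031 top plane [0.6013 0.1476 0.042 ] side [0.6061 0.1484 0.042 ]
term [0.5213 0.2887 0.0433] 0.0019 top plane [0.5208 0.2895 0.042 ] side [0.5231 0.2894 0.042 ]
grip [ 0.5061 -0.357   0.1712] 0.0022 top plane [ 0.5061 -0.3574  0.167 ] side [ 0.5108 -0.3563  0.167 ]
hooktip [ 0.5917 -0.1775  0.207 ] 0.0037 top plane [ 0.5886 -0.1752  0.214 ] side [ 0.5861 -0.1827  0.214 ]
posttop [ 0.6744 -0.1756  0.2197] 0.0011 top plane [ 0.6739 -0.1752  0.22  ] side [ 0.6746 -0.1761  0.22  ]
cap [0.481  0.0797 0.1052] 0.0013 top plane [0.4797 0.0797 0.11  ] side [0.4778 0.0752 0.11  ]
tip [0.3994 0.086  0.0231] 0.0074 top plane [0.3967 0.0885 0.02  ] side [0.4043 0.0862 0.02  ]
jar [ 0.6907 -0.3463  0.0738] 0.0022 top plane [ 0.6911 -0.3464  0.07  ] side [ 0.6955 -0.3459  0.07  ]
```

```bash
python3 -m pendant '[[[0,374,-408,30,0,0,-1.058],[0,374,-408,30,0,0,-1.058],[0,374,-408,30,0,0,-1.058],[0,374,-408,30,0,0,-1.058],[0,374,-408,30,0,0,-1.058],[0,374,-408,30,0,0,-1.058],[0,374,-408,30,0,0,-1.058],[0,374,-408,30,0,0,-1.058],[0,374,-408,30,0,0,-1.058],[0,374,-408,30,0,0,-1.058],[0,374,-408,30,0,0,-1.058],[0,374,-408,30,0,0,-1.058],[0,374,-408,30,0,0,-1.058],[0,374,-408,30,0,0,-1.058],[0,374,-408,30,0,0,-1.058],[0,374,-408,30,0,0,-1.058]]]'
cat > look.py <<'E'
import sys
from h import *
n=sys.argv[1]; cam=sys.argv[2] if len(sys.argv)>2 else "wrist"
o=bot.get_obs(); P=pose(cam,o)[1]; im,d=bot.snapshot(cam)
np.savez(f"pics/{n}.npz",im=im,d=d,P=P); cv2.imwrite(f"pics/{n}.png",cv2.resize(im,None,fx=1.5,fy=1.5,interpolation=cv2.INTER_CUBIC))
print(o["t"],o["tcp_pos"].round(4),o["tcp_rot"].round(4),o["joints"].round(3))
E
python3 look.py w1
```

```text
t: 1.48
tcp_pos: [0.5199, 0.1995, 0.4343]
tcp_rot: [-1.895, -2.504, 0.001]
wrist_force: [-0.0, -0.6, 1.2]
finger_gap: 1.003
1.4833 [0.5199 0.1995 0.4343] [-1.8953e+00 -2.5043e+00  8.0000e-04] [3.630e-01 2.190e-01 1.748e+00 1.000e-03 1.175e+00 8.800e-02]
```

View pics/w1.png

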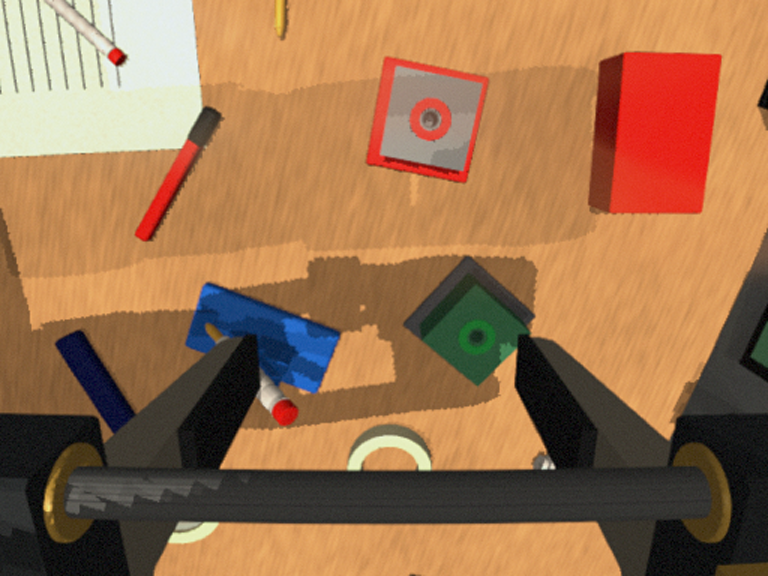

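```bash
cat > rings.py <<'E'
import sys
from h import *
def ring(im,u,v,r,kind):
    c=im[v-r:v+r,u-r:u+r].astype(int); b,g,rd=c[...,0],c[...,1],c[...,2]
    m=((rd>120)&(g<90)) if kind=="r" else ((g>1.6*rd)&(g>1.6*b)&(g>100))
    m=m.astype(np.uint8)
    cs,_=cv2.findContours(m,cv2.RETR_EXTERNAL,cv2.CHAIN_APPROX_NONE)
    k=max(cs,key=len); (x,y),(a,bb),t=cv2.fitEllipse(k)
    return (u-r+x,v-r+y),(a,bb)
if __name__=="__main__":
    f=np.load(f"pics/{sys.argv[1]}.npz"); im,P=f["im"],f["P"]
    for a in sys.argv[2:]:
        k,u,v,r=a.split(","); uv,ax=ring(im,int(u),int(v),int(r),k); print(k,np.round(uv,1),np.round(ax,1),onz("wrist",[uv],.042,P)[0].round(4))
E
python3 rings.py w1 r,287,79,17 g,317,224,17
python3 - <<'E'
from h import *
f=np.load("pics/w1.npz"); P=f["P"]
print("cap",onz("wrist",[(285/1.5,412/1.5)],.11,P).round(4), onz("wrist",[(210/1.5,328/1.5)],.020,P).round(4))
E
```

```text
r [286.6  79.2] [25.6 27.3] [0.524  0.2934 0.042 ]
g [317.6 224.4] [20.9 23.3] [0.6051 0.1501 0.042 ]
cap [[0.4817 0.0876 0.11  ]] [[0.4007 0.0907 0.02  ]]
```

```bash
python3 -m pendant '[[[0,-10,-510,15,0,0,0],[0,-10,-510,15,0,0,0],[0,-10,-510,15,0,0,0],[0,-10,-510,15,0,0,0],[0,-10,-510,15,0,0,0],[0,-10,-510,15,0,0,0],[0,-10,-510,15,0,0,0],[0,-10,-510,15,0,0,0],[0,-10,-510,15,0,0,0],[0,-10,-510,15,0,0,0],[0,-10,-510,15,0,0,0],[0,-10,-510,15,0,0,0],[0,-10,-510,15,0,0,0],[0,-10,-510,15,0,0,0]]]'
python3 look.py w2
```

```text
t: 2.7
tcp_pos: [0.5102, -0.3111, 0.4494]
tcp_rot: [-1.895, -2.505, 0.0]
wrist_force: [-0.4, -0.2, 0.3]
finger_gap: 1.002
2.7 [ 0.5102 -0.3111  0.4494] [-1.8951e+00 -2.5054e+00  1.0000e-04] [-0.55   0.272  1.645 -0.     1.225 -0.826]
```

View pics/w2.png

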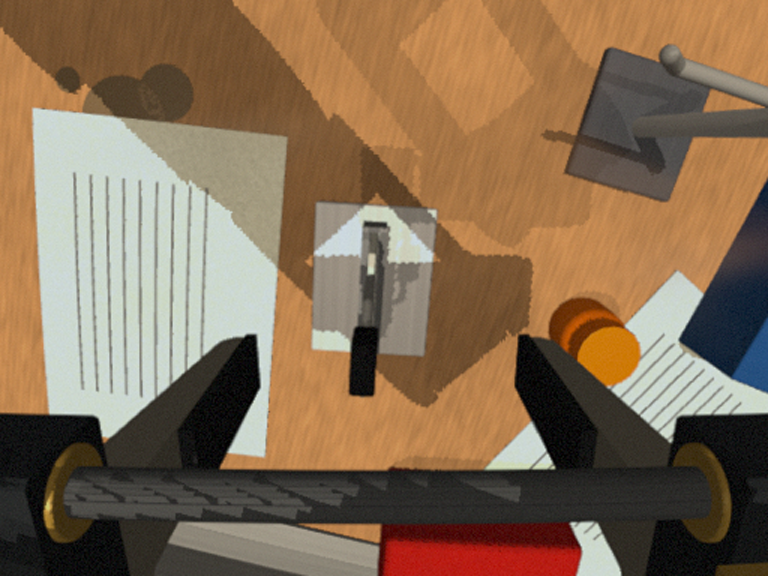

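```bash
cat > pts.py <<'E'
from h import *
def cloud(n,cam="wrist"):
    f=np.load(f"pics/{n}.npz"); im,d,P=f["im"],f["d"],f["P"]
    v,u=np.mgrid[:384,:512]; m=bot.camera_model(cam)
    q=cv2.undistortPoints(np.c_[u.ravel(),v.ravel()].astype(float).reshape(-1,1,2),np.array(m["camera_matrix"]),np.array(m["dist_coeffs"])).reshape(-1,2)
    X=(np.c_[q,np.ones(len(q))]*d.reshape(-1,1))@P[:3,:3].T+P[:3,3]; X[d.ravel()<=0]=np.nan
    return im,d,X.reshape(384,512,3),P
E
python3 - <<'E'
from pts import *
im,d,X,P=cloud("w2")
sub=X[210:270,225:260]; c=im[210:270,225:260].max(2)
print("valid",np.isfinite(sub[...,0]).mean())
for z0,z1 in((.1,.14),(.14,.16),(.16,.17),(.17,.178),(.178,.186),(.186,.2)):
    m=(sub[...,2]>z0)&(sub[...,2]<z1); q=sub[m]
    if len(q): print(z0,z1,len(q),q.min(0).round(4),q.max(0).round(4),np.median(q,0).round(4))
m=(sub[...,2]>.174)&(sub[...,2]<.192)
ys,xs=np.nonzero(m); r=cv2.minAreaRect(np.c_[xs+225,ys+210].astype(np.float32)); print(r)
B=onz("wrist",cv2.boxPoints(r),.182,P); print(B.round(4),B.mean(0))
# board & rack: points
m=(X[...,2]>.08)&(X[...,2]<.115)
q=X[m]; q=q[(abs(q[:,0]-.5)<.1)&(abs(q[:,1]+.33)<.1)]; print(len(q),q.min(0),q.max(0))
if len(q)>5: print(cv2.minAreaRect(q[:,:2].astype(np.float32)))
E
python3 - <<'E'
import cv2,numpy as np
im=np.load("pics/w2.npz")["im"][120:275,195:305]; cv2.imwrite("pics/w2z.png",cv2.resize(im,None,fx=3.8,fy=3.8,interpolation=cv2.INTER_CUBIC))
E
```

```text
valid 0.9971428571428571
0.14 0.16 102 [ 0.4993 -0.3834  0.1506] [ 0.5161 -0.333   0.16  ] [ 0.5055 -0.3391  0.1539]
0.16 0.17 79 [ 0.4993 -0.3431  0.16  ] [ 0.5129 -0.3387  0.1698] [ 0.5059 -0.3402  0.1653]
0.17 0.178 64 [ 0.4994 -0.343   0.17  ] [ 0.5131 -0.3388  0.1779] [ 0.5062 -0.3402  0.1736]
0.178 0.186 621 [ 0.4994 -0.3689  0.178 ] [ 0.5177 -0.3387  0.1834] [ 0.5085 -0.353   0.1815]
((241.0408477783203, 244.8463134765625), (17.77781105041504, 37.115081787109375), 3.5763344764709473)
[[ 0.5047 -0.3691  0.182 ]
 [ 0.4985 -0.3381  0.182 ]
 [ 0.5118 -0.3353  0.182 ]
 [ 0.5184 -0.3662  0.182 ]] [ 0.50833556 -0.35217425  0.182     ]
127 [ 0.49714647 -0.36365755  0.08030032] [ 0.51321208 -0.31009263  0.11415711]
((0.5053849220275879, -0.33723217248916626), (0.005702840629965067, 0.05502588301897049), 13.142776489257812)
```

View pics/w2z.png

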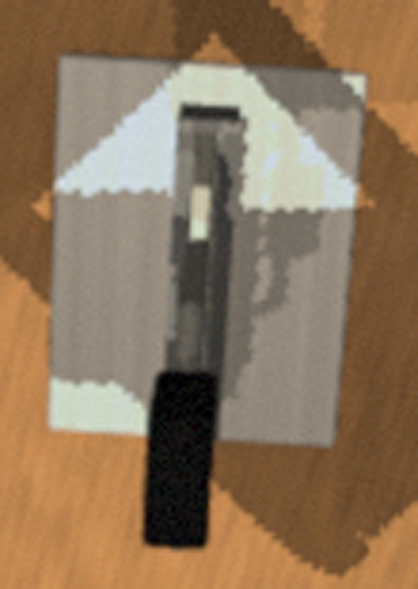

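```bash
python3 -m pendant '[[[0,-2,-43,0,0,0,-0.06],[0,-2,-43,-40,0,0,-0.06],[0,-2,-43,-80,0,0,-0.06],[0,-2,-43,-107,0,0,-0.06],[0.3,-2,-43,-107,0,0,-0.06],[0.6,-2,-43,-107,0,0,-0.06],[0.75,-2,-43,-107,0,0,-0.06],[0.75,-2,-43,-107,0,0,-0.06]]]' 30
python3 look.py w3
```

```text
t: 3.42
tcp_pos: [0.5091, -0.3528, 0.3452]
tcp_rot: [1.964, 2.447, 0.001]
wrist_force: [0.7, 0.3, -0.1]
finger_gap: 0.73
3.4167 [ 0.5091 -0.3528  0.3452] [1.9641e+00 2.4474e+00 6.0000e-04] [-0.608  0.404  1.701  0.     1.033 -0.827]
```

View pics/w3.png

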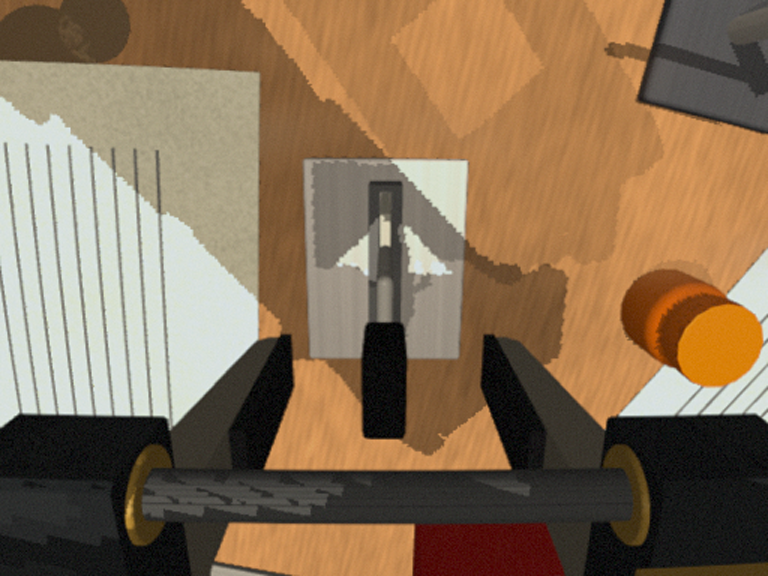

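```bash
python3 - <<'E'
from pts import *
im,d,X,P=cloud("w3")
sub=X[205:300,235:275]; m=(sub[...,2]>.176)&(sub[...,2]<.19); q=sub[m]; print(q.min(0),q.max(0),cv2.minAreaRect(q[:,:2].astype(np.float32)))
E
python3 -m pendant '[[[1,0,0,0,0,0,0],[1,0,0,0,0,0,0],[1,0,0,0,0,0,0],[1,0,0,0,0,0,0],[1,0,0,0,0,0,0],[1,0,0,0,0,0,0],[1,0,0,0,0,0,0],[1,0,0,0,0,0,0]]]' 30
```

```text
[ 0.49941455 -0.37010078  0.17601375] [ 0.51807334 -0.33844413  0.18381787] ((0.5089089274406433, -0.3541339337825775), (0.013822273351252079, 0.03068869188427925), 12.856623649597168)
t: 4.13
tcp_pos: [0.508, -0.3533, 0.3426]
tcp_rot: [-1.968, -2.449, -0.0]
wrist_force: [-0.7, 0.4, 0.4]
finger_gap: 0.152
```

```bash
python3 -m pendant '[[[1,0,0,15,0,0,0],[1,0,0,30,0,0,0],[1,0,0,55,0,0,0],[1,0,0,85,0,0,0],[1,0,0,95,0,0,0],[1,0,0,95,0,0,0],[1,0,0,95,0,0,0]]]'
python3 - <<'E'
from pts import *
for cam in("top","side"):
    f=np.load(f"pics/{cam}0.npz"); np.savez(f"pics/c_{cam}0.npz",im=f["im"],d=f["d"],P=pose(cam)[1])
    im,d,X,P=cloud(f"c_{cam}0",cam)
    near=(abs(X[...,0]-.63)<.08)&(abs(X[...,1]+.176)<.06)
    for z0,z1 in((.19,.207),(.207,.213),(.213,.24)):
        q=X[near&(X[...,2]>z0)&(X[...,2]<z1)]; print(cam,z0,len(q))
        if len(q)>4: print(q.min(0).round(4),q.max(0).round(4),np.median(q,0).round(4),cv2.fitLine(q[:,:2].astype(np.float32),cv2.DIST_L2,0,.01,.01).ravel().round(4))
E
python3 look.py s1 side; python3 look.py t1 top
```

```text
t: 4.72
tcp_pos: [0.5079, -0.3532, 0.4371]
tcp_rot: [1.968, 2.449, 0.0]
wrist_force: [0.3, -0.6, -1.7]
finger_gap: 0.149
top 0.19 91
[ 0.5858 -0.1806  0.1906] [ 0.6727 -0.1674  0.2067] [ 0.6353 -0.1753  0.2023] [ 0.9996  0.0279  0.6352 -0.175 ]
top 0.207 18
[ 0.5845 -0.1816  0.2072] [ 0.6742 -0.1669  0.213 ] [ 0.6334 -0.1743  0.2097] [ 0.9998  0.0211  0.6294 -0.1741]
top 0.213 35
[ 0.5831 -0.1808  0.2132] [ 0.6819 -0.168   0.2225] [ 0.6739 -0.1754  0.2181] [ 0.9999  0.0164  0.6623 -0.1745]
side 0.19 53
[ 0.5959 -0.1806  0.1926] [ 0.6792 -0.1697  0.2063] [ 0.6414 -0.1777  0.2026] [ 1.      0.0056  0.6413 -0.1772]
side 0.207 14
[ 0.587  -0.1814  0.2079] [ 0.6749 -0.1682  0.2129] [ 0.6701 -0.1772  0.2104] [ 0.9989  0.0462  0.6403 -0.1768]
side 0.213 17
[ 0.5869 -0.1806  0.2135] [ 0.685  -0.1679  0.2227] [ 0.6739 -0.1756  0.2186] [ 0.9997  0.0228  0.6658 -0.1752]
4.7167 [ 0.5079 -0.3532  0.4371] [1.9677 2.4488 0.    ] [-0.61   0.315  1.613  0.     1.213 -0.827]
4.7667 [ 0.5076 -0.353   0.4361] [-1.9667e+00 -2.4475e+00  2.0000e-04] [-0.61   0.316  1.614 -0.     1.213 -0.827]
```

View pics/s1.png

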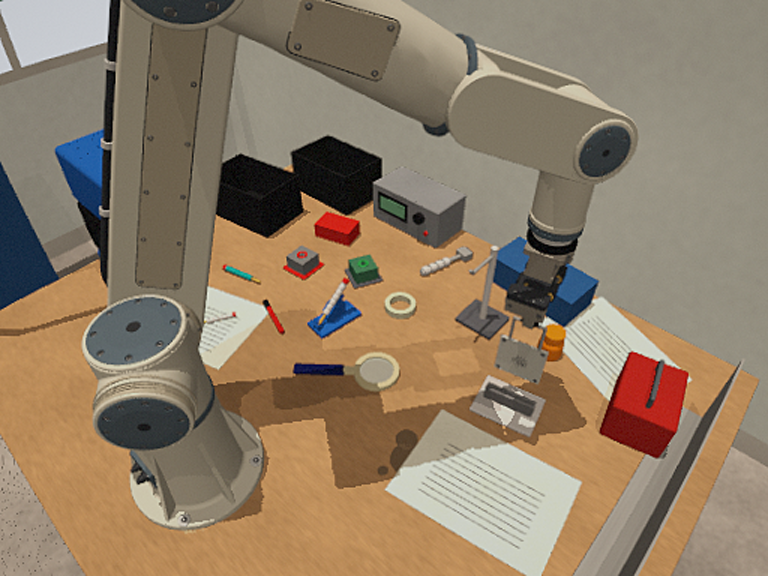

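View pics/t1.png

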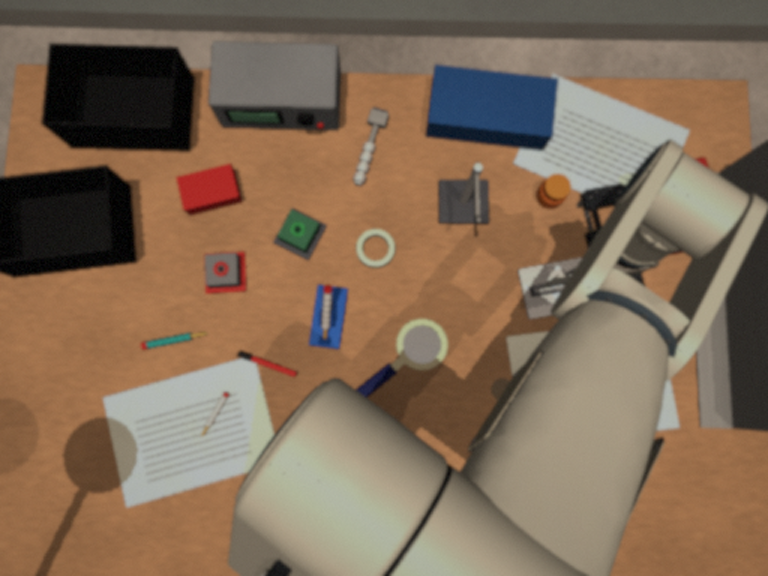

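```bash
python3 -m pendant '[[[1,5,40,0,0,0,-0.05],[1,10,80,-5,0,0,-0.1],[1,15,120,-10,0,0,-0.15],[1,20,160,-10,0,0,-0.2],[1,22,177,-10,0,0,-0.2],[1,22,177,-10,0,0,-0.2],[1,22,177,-10,0,0,-0.2],[1,22,177,-10,0,0,-0.2]]]' 
python3 look.py s2 side; python3 look.py w4
```

```text
t: 5.48
tcp_pos: [0.5299, -0.1768, 0.4267]
tcp_rot: [-2.201, -2.24, 0.002]
wrist_force: [-0.2, -0.1, -0.9]
finger_gap: 0.152
5.4833 [ 0.5299 -0.1768  0.4267] [-2.2012e+00 -2.2401e+00  1.7000e-03] [-3.250e-01  2.290e-01  1.753e+00 -1.000e-03  1.161e+00 -3.420e-01]
5.5333 [ 0.5299 -0.1772  0.4269] [-2.2025e+00 -2.2393e+00  1.3000e-03] [-0.325  0.229  1.752 -0.     1.161 -0.342]
```

View pics/s2.png

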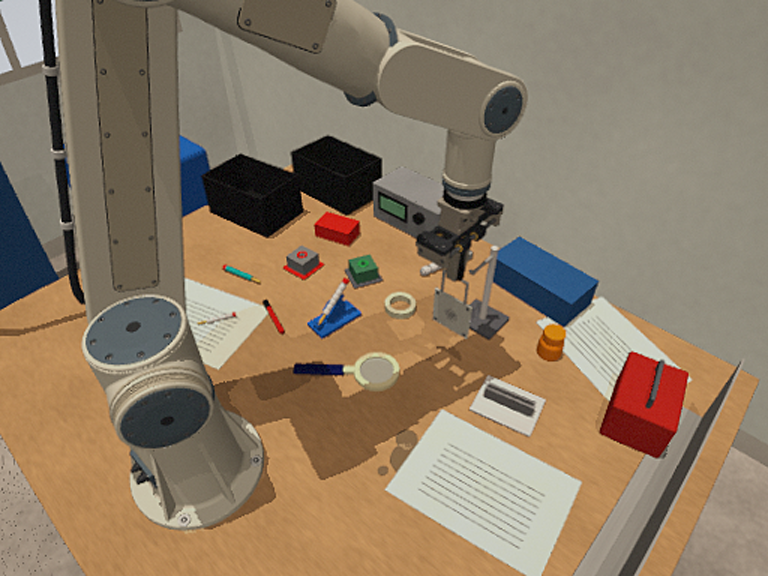

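View pics/w4.png

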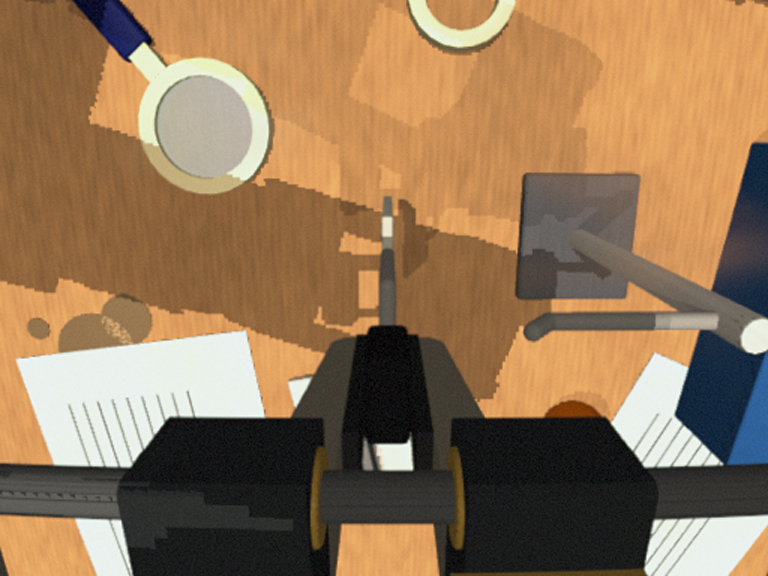

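Run:
```python
from pts import *
im,d,X,P=cloud("w4")
for n,uv,z in(("tip",(538,328),.214),("barR",(700,321),.204),("barL",(580,321),.204),("post",(756,335),.22)):
    u,v=int(uv[0]/1.5),int(uv[1]/1.5); print(n,X[v,u].round(4),onz("wrist",[(uv[0]/1.5,uv[1]/1.5)],z,P)[0].round(4))
# block top
sub=X[215:300,225:285]; m=(sub[...,2]>.24)&(sub[...,2]<.28); q=sub[m]; print(len(q),q.min(0),q.max(0))
```

```text
tip [ 0.5893 -0.1721  0.2149] [ 0.59   -0.1728  0.214 ]
barR [ 0.6621 -0.1725  0.2042] [ 0.6627 -0.1725  0.204 ]
barL [ 0.61   -0.1731  0.2043] [ 0.6106 -0.1732  0.204 ]
post [ 0.6766 -0.1723  0.2201] [ 0.6768 -0.1725  0.22  ]
3450 [ 0.51299413 -0.19318217  0.24000679] [ 0.5433084  -0.16292462  0.27991036]
```

```bash
python3 -m pendant '[[[1,30,3,0,0,0,0],[1,60,3,0,0,0,0],[1,90,3,0,0,0,0],[1,100,3,0,0,0,0],[1,100,3,0,0,0,0],[1,100,3,0,0,0,0],[1,100,3,-10,0,0,0],[1,100,3,-20,0,0,0],[1,100,3,-26,0,0,0],[1,100,3,-28,0,0,0],[1,100,3,-28,0,0,0]]]' 
python3 look.py s3 side; python3 look.py w5
```

```text
t: 6.5
tcp_pos: [0.6294, -0.1733, 0.3989]
tcp_rot: [-2.202, -2.239, 0.001]
wrist_force: [0.0, 0.3, -1.0]
finger_gap: 0.152
6.5 [ 0.6294 -0.1733  0.3989] [-2.2017e+00 -2.2391e+00  1.3000e-03] [-0.271  0.401  1.575 -0.     1.167 -0.288]
6.55 [ 0.6297 -0.1733  0.3994] [-2.2023e+00 -2.2398e+00  4.0000e-04] [-0.271  0.401  1.574 -0.     1.167 -0.288]
```

View pics/w5.png

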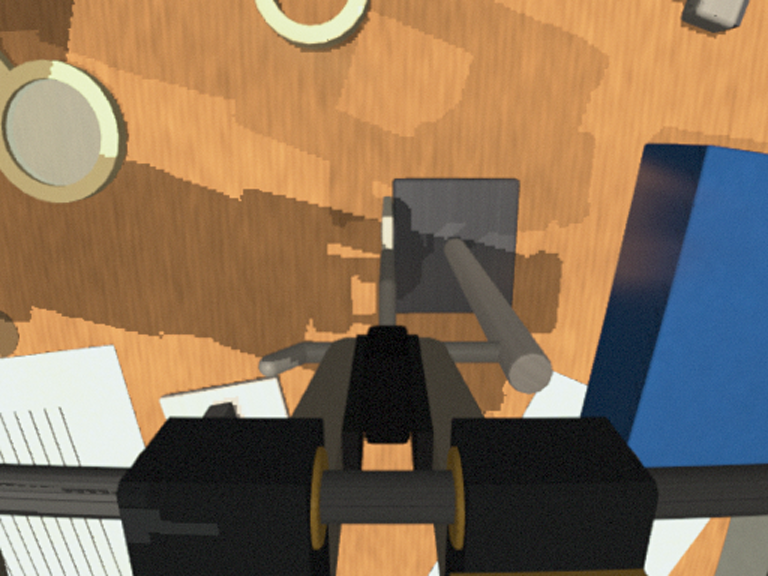

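Run:
```python
import cv2,numpy as np
im=np.load("pics/s3.npz")["im"][110:250,260:380]; cv2.imwrite("pics/s3z.png",cv2.resize(im,None,fx=4,fy=4,interpolation=cv2.INTER_CUBIC))
```

```text
(no output)
```

View pics/s3z.png

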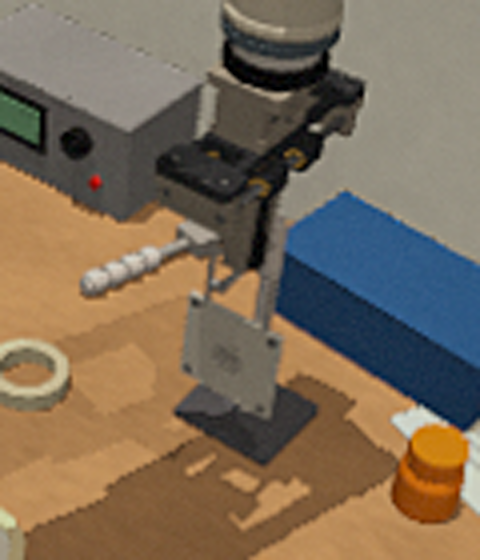

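```bash
python3 -m pendant '[[[1,0,0,-1,0,0,0],[1,0,0,-2,0,0,0],[1,0,0,-2,0,0,0]]]'; python3 -m pendant '[[[1,0,0,-1,0,0,0],[1,0,0,-1,0,0,0],[1,0,0,-1,0,0,0]]]'
```

```text
t: 6.85
tcp_pos: [0.6302, -0.1733, 0.3982]
tcp_rot: [2.202, 2.24, 0.001]
wrist_force: [-0.5, -0.2, 1.5]
finger_gap: 0.151
t: 7.1
tcp_pos: [0.6302, -0.1733, 0.3979]
tcp_rot: [2.202, 2.239, 0.001]
wrist_force: [-2.0, 0.8, 6.9]
finger_gap: 0.151
```

```bash
python3 -m pendant '[[[1,0,0,1,0,0,0],[0.75,0,0,1,0,0,0],[0.75,0,0,1,0,0,0],[0.75,0,0,1,0,0,0],[0.75,0,0,1,0,0,0]]]'
python3 look.py w6
```

```text
t: 7.52
tcp_pos: [0.63, -0.1733, 0.3974]
tcp_rot: [-2.202, -2.24, 0.0]
wrist_force: [0.6, -0.2, 0.5]
finger_gap: 0.252
7.5167 [ 0.63   -0.1733  0.3974] [-2.2022e+00 -2.2401e+00  3.0000e-04] [-0.271  0.403  1.576 -0.     1.163 -0.288]
```

View pics/w6.png

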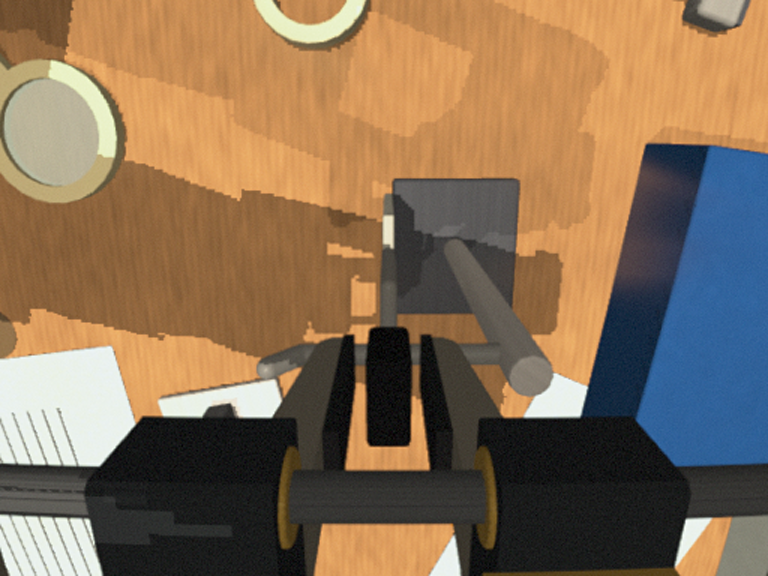

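```bash
python3 -m pendant '[[[0.75,0,0,20,0,0,0],[0.75,0,0,50,0,0,0],[0.75,0,0,70,0,0,0],[0.75,0,0,70,0,0,0],[0.5,-210,258,50,0,0,1.48],[0,-210,258,50,0,0,1.48],[0,-210,258,50,0,0,1.48],[0,-210,258,30,0,0,1.48],[0,-210,258,30,0,0,1.48],[0,-210,258,30,0,0,1.48],[0,-210,258,30,0,0,1.48],[0,-210,258,30,0,0,1.48],[0,-210,258,30,0,0,1.48],[0,-210,258,30,0,0,1.48],[0,-210,258,30,0,0,1.48],[0,-210,258,30,0,0,1.48],[0,-210,258,30,0,0,1.48],[0,-210,258,30,0,0,1.48]]]' 
python3 look.py s4 side; python3 look.py w7
```

```text
t: 9.07
tcp_pos: [0.4198, 0.0847, 0.4272]
tcp_rot: [-0.121, -3.139, 0.0]
wrist_force: [0.1, -0.4, 0.3]
finger_gap: 0.997
9.0667 [0.4198 0.0847 0.4272] [-1.2110e-01 -3.1386e+00  2.0000e-04] [ 0.196  0.013  2.003  0.     1.127 -1.298]
9.1167 [0.4199 0.0846 0.4273] [-1.2200e-01 -3.1386e+00  3.0000e-04] [ 0.195  0.013  2.003 -0.     1.127 -1.298]
```

View pics/s4.png

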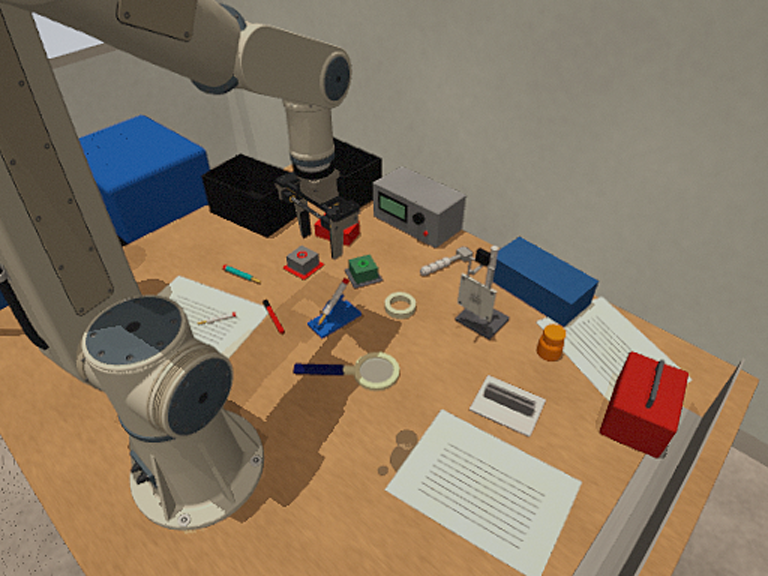

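View pics/w7.png

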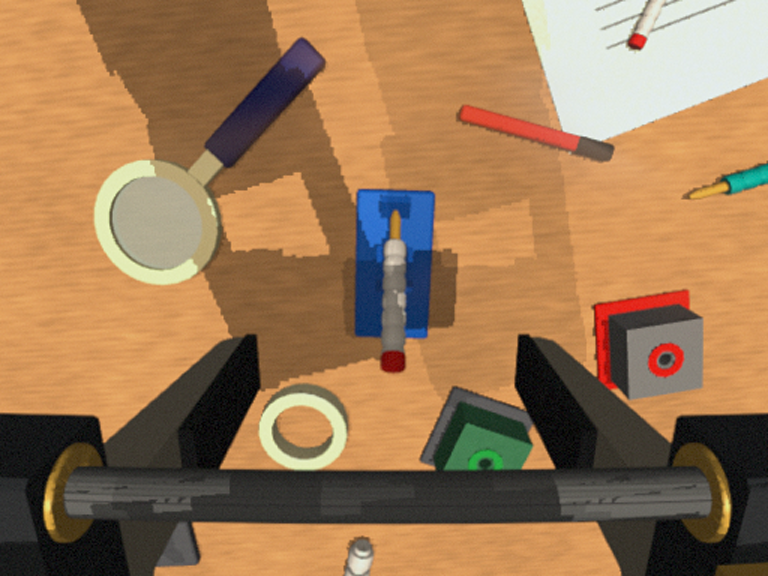

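Run:
```python
from pts import *
im,d,X,P=cloud("w7")
# silhouettes of handle: rows 165..245 light or red pixels
rows=[];
hsv=cv2.cvtColor(im,cv2.COLOR_BGR2HSV)
for v in range(168,247,6):
    seg=im[v,235:295].astype(int); blue=(seg[:,0]>seg[:,2]+25); 
    x=X[v,235:295]; 
    m=(~blue)&(x[:,2]>.022)&(np.abs(x[:,1]-.085)<.02)
    # surface height model: axis z - radius/cos
    us=np.nonzero(m)[0]+235
    if len(us): print(v,us.min(),us.max(),x[m].mean(0).round(4), x[m][:,2].max().round(4))
```

```text
168 256 269 [0.4211 0.089  0.0501] 0.0517
174 256 270 [0.4266 0.0891 0.0547] 0.0584
180 256 270 [0.432  0.0887 0.0586] 0.0625
186 255 270 [0.4368 0.0877 0.0648] 0.0683
192 255 269 [0.4416 0.0868 0.0699] 0.0724
198 255 269 [0.4461 0.0864 0.076 ] 0.0776
204 255 269 [0.4512 0.0859 0.0797] 0.0824
210 254 269 [0.4555 0.0851 0.0853] 0.0885
216 255 269 [0.4604 0.0852 0.0892] 0.0916
222 254 269 [0.4647 0.0843 0.0942] 0.0956
228 254 269 [0.4693 0.0835 0.098 ] 0.1
234 254 269 [0.4735 0.0835 0.1027] 0.1054
240 253 269 [0.4777 0.0827 0.1072] 0.1106
246 254 268 [0.4846 0.0822 0.1056] 0.1067
```

```bash
python3 -m pendant '[[[0,30,-1,-20,0,0,-0.03],[0,51,-1,-50,0,0,-0.03],[0,51,-1,-90,0,0,-0.03],[0,51,-1,-130,0,0,-0.03],[0,51,-1,-155,0,0,-0.03],[0,51,-1,-164,0,0,-0.03],[0.5,51,-1,-164,0,0,-0.03],[0.7,51,-1,-164,0,0,-0.03],[0.7,51,-1,-164,0,0,-0.03],[0.7,51,-1,-164,0,0,-0.03],[0.7,51,-1,-164,0,0,-0.03],[0.7,51,-1,-164,0,0,-0.03],[0.7,51,-1,-164,0,0,-0.03]]]' 25
python3 look.py w8
```

```text
t: 10.25
tcp_pos: [0.4712, 0.0838, 0.2644]
tcp_rot: [0.163, 3.136, 0.0]
wrist_force: [0.1, 0.8, 0.2]
finger_gap: 0.516
10.25 [0.4712 0.0838 0.2644] [1.630e-01 3.136e+00 5.000e-04] [ 0.173  0.324  2.059 -0.     0.758 -1.294]
```

View pics/w8.png

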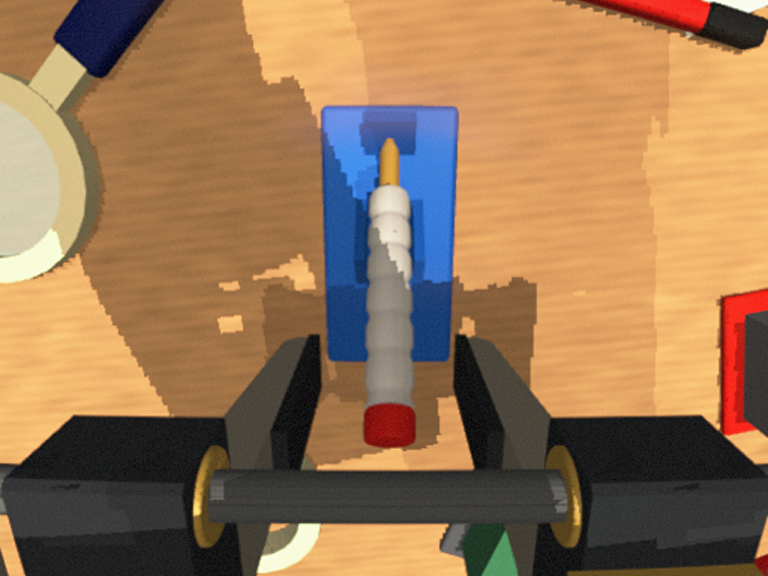

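```bash
python3 -m pendant '[[[0.6,19,-2,-1,0.0117,0.1115,0],[0.6,38,-4,-4,0.0234,0.223,0],[0.6,56,-6,-9.5,0.035,0.3345,0],[0.6,74,-8,-17,0.0467,0.446,0],[0.6,90.5,-9.5,-26,0.058,0.558,0],[0.6,106,-11,-37,0.07,0.67,0],[0.6,120.5,-12.5,-50,0.082,0.781,0],[0.6,120.5,-12.5,-50,0.082,0.781,0],[0.6,120.5,-12.5,-50,0.082,0.781,0],[0.6,120.5,-12.5,-50,0.082,0.781,0]]]'
python3 look.py w9; python3 look.py s5 side
```

```text
t: 11.13
tcp_pos: [0.591, 0.0713, 0.214]
tcp_rot: [-0.122, -2.356, -0.051]
wrist_force: [-0.3, -1.0, 0.6]
finger_gap: 0.4
11.1333 [0.591  0.0713 0.214 ] [-0.1224 -2.3563 -0.0511] [ 0.081  0.748  1.562  0.13   1.605 -1.435]
11.1833 [0.5909 0.0714 0.2148] [-0.1222 -2.357  -0.0513] [ 0.081  0.747  1.563  0.13   1.605 -1.435]
```

View pics/w9.png

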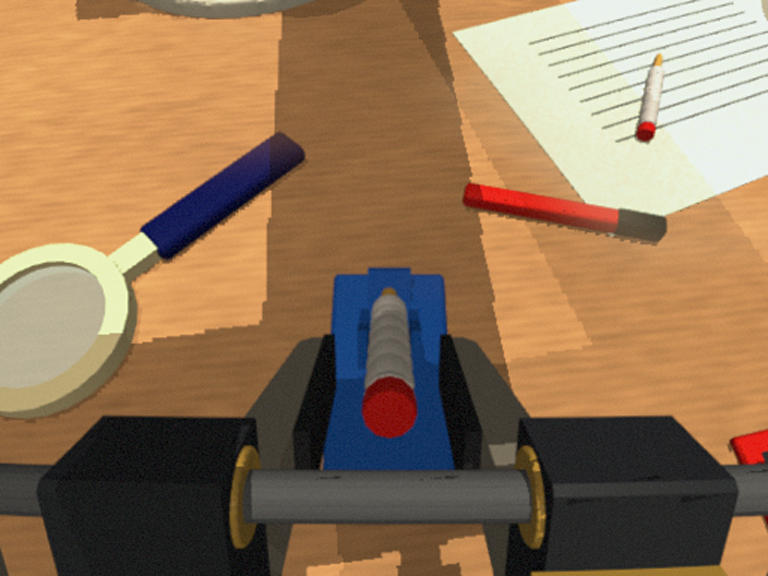

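View pics/s5.png

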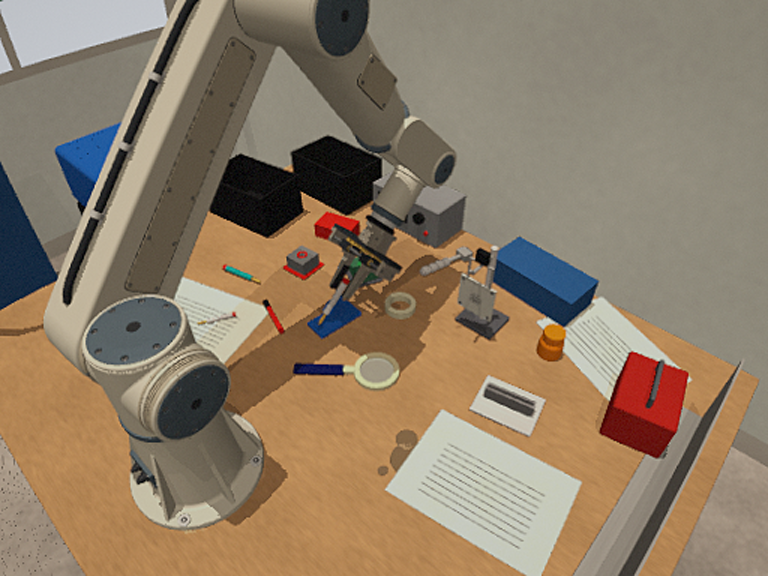

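```bash
cat > intool.py <<'E'
import sys
from pts import *
im,d,X,P=cloud(sys.argv[1])
M=np.array(bot.camera_model("wrist")["mount"]); T=P@np.linalg.inv(M)
Y=(X-T[:3,3])@T[:3,:3]
m=(abs(Y[...,1])<.013)&(abs(Y[...,0])<.03)&(Y[...,2]>.13)&(Y[...,2]<.30)
for a in np.arange(.14,.30,.01):
    q=Y[m&(abs(Y[...,2]-a)<.005)]
    if len(q)>3: print(round(a,3),len(q),"xmax",q[:,0].max().round(4),"y",q[:,1].min().round(4),q[:,1].max().round(4))
b,g,r=[im[...,i].astype(int) for i in range(3)]
q=Y[m&(r>120)&(g<60)]
if len(q): print("red cap",q.min(0).round(4),q.max(0).round(4),"top z",np.percentile(q[:,2],[2,20,50]).round(4))
E
python3 intool.py w9
```

```text
0.15 1008 xmax 0.0084 y -0.0078 0.0079
0.16 287 xmax 0.0084 y -0.008 0.0081
0.17 292 xmax 0.008 y -0.0076 0.0079
0.18 236 xmax 0.008 y -0.0078 0.008
0.19 145 xmax 0.0079 y -0.0078 0.008
0.2 209 xmax 0.0079 y -0.0077 0.0081
0.21 162 xmax 0.008 y -0.0075 0.008
0.22 521 xmax 0.0079 y -0.0129 0.013
0.23 156 xmax 0.0077 y -0.0128 0.013
0.24 210 xmax 0.0078 y -0.0129 0.0129
0.25 4 xmax 0.0006 y -0.012 0.0113
0.26 26 xmax 0.0042 y -0.0033 0.0034
0.27 45 xmax 0.0075 y -0.0103 0.0104
0.28 627 xmax 0.0112 y -0.013 0.013
0.29 34 xmax 0.0049 y -0.0125 0.0127
red cap [-0.0074 -0.0068  0.1504] [0.0078 0.0074 0.1538] top z [0.1507 0.1514 0.1518]
```

```bash
python3 -m pendant '[[[1,0,0,0,0,0,0],[1,0,0,0,0,0,0],[1,0,0,0,0,0,0],[1,0,0,0,0,0,0],[1,0,0,0,0,0,0],[1,0,0,0,0,0,0],[1,0,0,0,0,0,0]]]' 30
python3 -m pendant '[[[1,7,-0.7,7,0,0,0],[1,20,-2,20,0,0,0],[1,40,-4,40,0,0,0],[1,50,-5,70,0,0,0],[1,50,-5,100,0,0,0],[1,50,-5,140,0,0,0],[1,50,-5,140,0,0,0],[1,50,-5,140,0,0,0]]]'
python3 look.py w10;python3 intool.py w10
```

```text
t: 11.82
tcp_pos: [0.5916, 0.0712, 0.2142]
tcp_rot: [-0.122, -2.354, -0.052]
wrist_force: [1.1, 0.4, 6.4]
finger_gap: 0.167
t: 12.48
tcp_pos: [0.6424, 0.0662, 0.3562]
tcp_rot: [-0.122, -2.359, -0.052]
wrist_force: [0.0, 1.1, -1.0]
finger_gap: 0.166
12.4833 [0.6424 0.0662 0.3562] [-0.1222 -2.3588 -0.0521] [ 0.068  0.651  1.374  0.128  1.887 -1.408]
0.14 470 xmax 0.0108 y -0.013 0.013
0.15 1369 xmax 0.0107 y -0.0129 0.0129
0.16 578 xmax 0.0105 y -0.013 0.013
0.17 495 xmax 0.0101 y -0.0129 0.013
0.18 414 xmax 0.0102 y -0.0129 0.013
0.19 233 xmax 0.0099 y -0.0129 0.0128
0.2 217 xmax 0.0073 y -0.0083 0.0071
0.21 154 xmax 0.0072 y -0.0081 0.0074
0.22 119 xmax 0.0074 y -0.0082 0.0072
0.23 91 xmax 0.0075 y -0.0086 0.0075
0.24 128 xmax 0.0077 y -0.0084 0.0072
0.25 5 xmax 0.0069 y -0.0079 0.0044
0.26 21 xmax 0.0033 y -0.004 0.0026
0.27 20 xmax 0.0038 y -0.0041 0.0027
red cap [-0.008  -0.0077  0.1507] [0.0084 0.0066 0.1618] top z [0.1516 0.1523 0.1529]
```

View pics/w10.png

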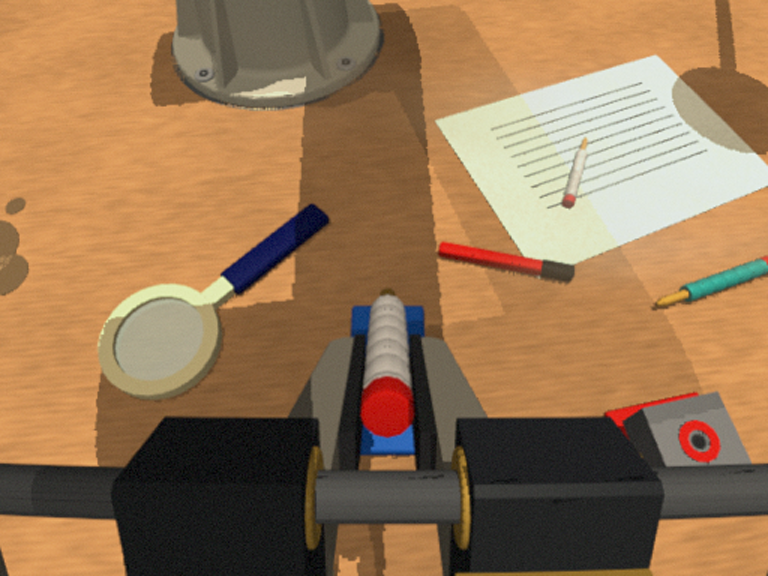

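Run:
```python
from h import *
o=bot.get_obs(); A=R.from_rotvec(o["tcp_rot"]); y=A.as_matrix()[:,1]; print("y",y, "z",A.as_matrix()[:,2])
yh=np.array([y[0],y[1],0]);yh/=np.linalg.norm(yh); z=np.array([0,0,-1.]); x=np.cross(yh,z)
B=R.from_matrix(np.c_[x,yh,z]); print("turn",(B*A.inv()).as_rotvec().round(4)); print("shift mm",((np.array([.604,.149,.37])-o["tcp_pos"])*1000).round(1))
```

```text
y [1.03920142e-01 9.94585344e-01 7.72396732e-04] z [-0.70157011  0.07385461 -0.70876292]
turn [-8.210e-02 -7.787e-01 -3.000e-04]
shift mm [-37.8  82.8  15.7]
```

```bash
python3 -m pendant '[[[1,-5,10,20,-0.0117,-0.111,0],[1,-10,20,25,-0.0234,-0.222,0],[1,-15,35,25,-0.035,-0.334,0],[1,-20,50,25,-0.047,-0.445,0],[1,-27,65,25,-0.0585,-0.556,0],[1,-32,75,25,-0.07,-0.668,0],[1,-38,83,20,-0.082,-0.779,0],[1,-38,83,16,-0.082,-0.779,0],[1,-38,83,16,-0.082,-0.779,0],[1,-38,83,16,-0.082,-0.779,0],[1,-38,83,16,-0.082,-0.779,0]]]'
python3 look.py w11;python3 intool.py w11
```

```text
t: 13.45
tcp_pos: [0.6041, 0.1486, 0.3689]
tcp_rot: [-0.164, -3.132, 0.001]
wrist_force: [0.4, 0.1, 0.1]
finger_gap: 0.165
13.45 [0.6041 0.1486 0.3689] [-1.6390e-01 -3.1316e+00  9.0000e-04] [ 2.390e-01  3.850e-01  1.672e+00  1.000e-03  1.091e+00 -1.228e+00]
0.14 475 xmax 0.0112 y -0.013 0.013
0.15 1350 xmax 0.0107 y -0.013 0.0129
0.16 598 xmax 0.0107 y -0.0129 0.013
0.17 480 xmax 0.0103 y -0.013 0.013
0.18 429 xmax 0.0101 y -0.0129 0.013
0.19 246 xmax 0.0099 y -0.0129 0.0129
0.2 216 xmax 0.0076 y -0.0082 0.0071
0.21 151 xmax 0.0075 y -0.008 0.0075
0.22 118 xmax 0.0075 y -0.0084 0.0073
0.23 93 xmax 0.0076 y -0.008 0.0074
0.24 131 xmax 0.0075 y -0.0085 0.0072
0.25 6 xmax 0.0071 y -0.0078 0.0066
0.26 18 xmax 0.0036 y -0.0032 0.0027
0.27 26 xmax 0.0035 y -0.004 0.0035
red cap [-0.0079 -0.0077  0.1513] [0.0073 0.0066 0.1549] top z [0.1518 0.1526 0.1531]
```

View pics/w11.png

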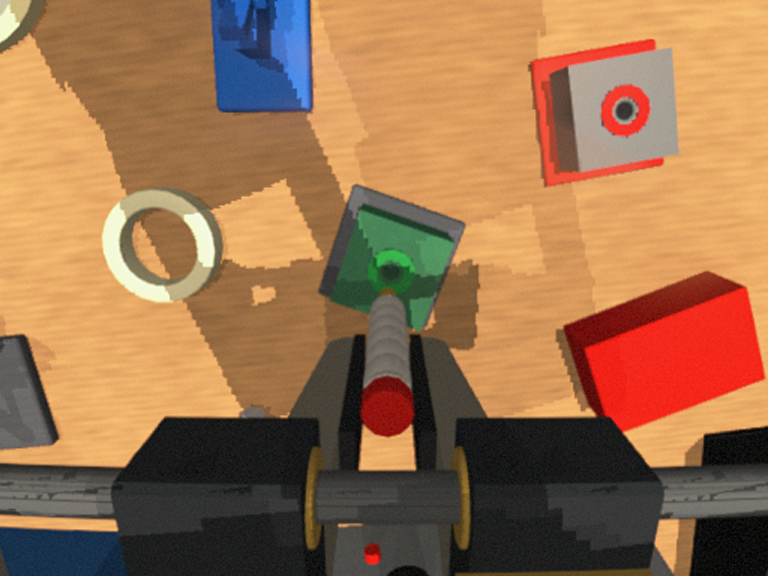

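```bash
python3 rings.py w11 r,416,74,22
python3 - <<'E'
from pts import *
f=np.load("pics/w11.npz"); im,P=f["im"],f["P"]
z=im[155:215,230:295]; cv2.imwrite("pics/w11z.png",cv2.resize(z,None,fx=9,fy=9,interpolation=cv2.INTER_NEAREST))
c=im[160:200,240:282].astype(int); m=((c[...,1]>1.5*c[...,2])&(c[...,1]>130)).astype(np.uint8)
ys,xs=np.nonzero(m); print(len(xs),xs.min()+240,xs.max()+240,ys.min()+160,ys.max()+160)
E
```

```text
r [416.3  73.2] [30.6 33.9] [0.5237 0.2933 0.042 ]
486 246 281 160 183
```

View pics/w11z.png

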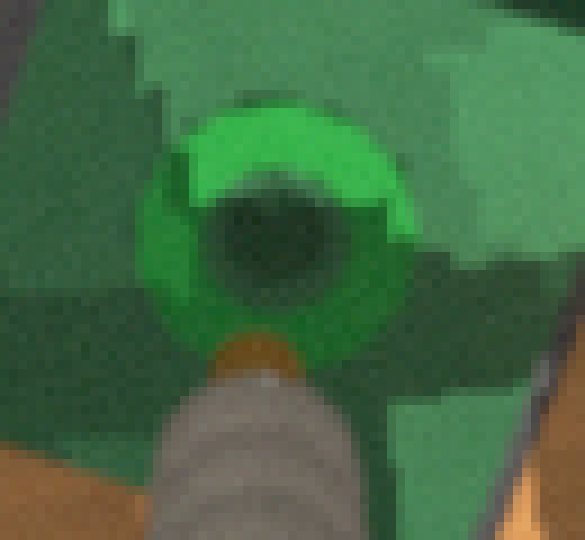

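Run:
```python
from pts import *
f=np.load("pics/w11.npz"); P=f["P"]
M=np.array(bot.camera_model("wrist")["mount"]); T=P@np.linalg.inv(M)
for uv in((260.1,181.1),(260.6,181.5)):
    X=onz("wrist",[uv],.042,P)[0]; print(X.round(4),"tool",(T[:3,:3].T@(X-T[:3,3])).round(4))
t=T[:3,3]+T[:3,:3]@np.array([-.0003,-.0006,.276]); print("tip",t.round(4))
im,d,X,P=cloud("w11"); q=X[150:175,245:275]; print(np.nanmedian(q[...,2]))
```

```text
[0.605 0.15  0.042] tool [-0.0026  0.0017  0.3269]
[0.6054 0.1504 0.042 ] tool [-0.003   0.0022  0.3269]
tip [0.6027 0.1479 0.0929]
0.04201148008720579
```

```bash
cat > goal.py <<'E'
import sys
from h import *
gx,gy,gz=map(float,sys.argv[1:4]); off=np.array([-.0003,-.0006,.276])
o=bot.get_obs(); A=R.from_rotvec(o["tcp_rot"]); y=A.as_matrix()[:,1]
yh=np.array([y[0],y[1],0]);yh/=np.linalg.norm(yh); z=np.array([0,0,-1.]); B=R.from_matrix(np.c_[np.cross(yh,z),yh,z])
print("z",A.as_matrix()[:,2].round(4),"turn",(B*A.inv()).as_rotvec().round(4)); print("tip",(o["tcp_pos"]+A.apply(off)).round(4),"shift mm",((np.array([gx,gy,gz])-B.apply(off)-o["tcp_pos"])*1000).round(1))
E
python3 goal.py .605 .150 .047
```

```text
z [-4.9e-03 -2.0e-04 -1.0e+00] turn [ 0.0002 -0.0049  0.    ]
tip [0.6031 0.1479 0.0931] shift mm [  0.6   2.1 -46.1]
```

```bash
python3 -m pendant '[[[1,0.6,2,0,0,-0.005,0],[1,0.6,2,-20,0,-0.005,0],[1,0.6,2,-40,0,-0.005,0],[1,0.6,2,-46,0,-0.005,0],[1,0.6,2,-46,0,-0.005,0]]]'
python3 look.py s6 side;python3 goal.py .605 .150 .047; python3 look.py w12
python3 - <<'E'
import cv2,numpy as np
im=np.load("pics/w12.npz")["im"][130:250,200:320]; cv2.imwrite("pics/w12z.png",cv2.resize(im,None,fx=5,fy=5,interpolation=cv2.INTER_CUBIC))
im=np.load("pics/s6.npz")["im"][140:210,200:290]; cv2.imwrite("pics/s6z.png",cv2.resize(im,None,fx=7,fy=7,interpolation=cv2.INTER_CUBIC))
E
```

```text
t: 13.92
tcp_pos: [0.6038, 0.1508, 0.3219]
tcp_rot: [-0.164, -3.137, 0.001]
wrist_force: [0.7, 0.2, -0.5]
finger_gap: 0.167
13.9167 [0.6038 0.1508 0.3219] [-1.6370e-01 -3.1366e+00  1.4000e-03] [ 2.430e-01  4.350e-01  1.711e+00 -1.000e-03  9.970e-01 -1.224e+00]
z [ 1.1e-03 -4.0e-04 -1.0e+00] turn [ 0.0004  0.0011 -0.    ]
tip [0.6047 0.1503 0.0472] shift mm [ 0.6 -0.4 -0.2]
13.9667 [0.6042 0.151  0.3232] [ 1.6360e-01  3.1362e+00 -5.0000e-04] [ 2.430e-01  4.340e-01  1.709e+00 -1.000e-03  9.970e-01 -1.223e+00]
```

View pics/w12z.png

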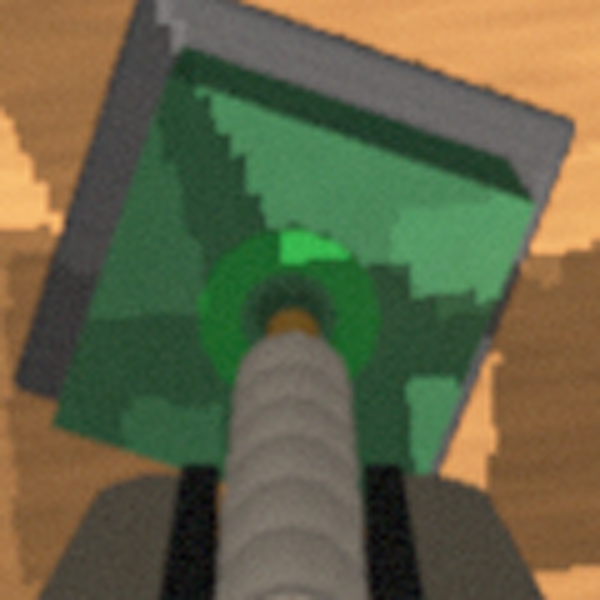

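View pics/s6z.png

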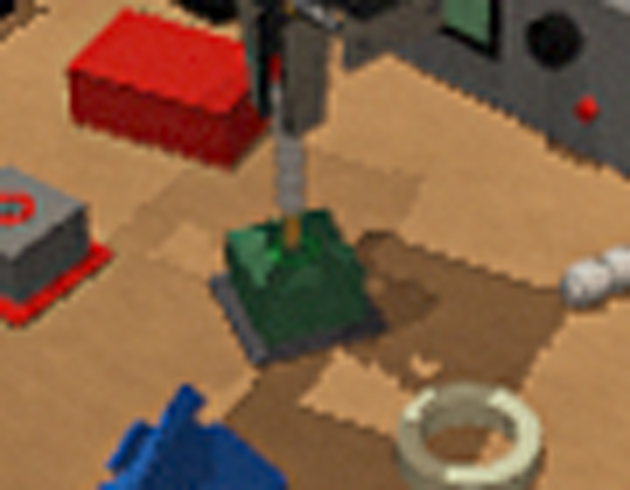

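```bash
python3 -m pendant '[[[1,0.5,0,-4,0,0,0],[1,0.5,0,-9,0,0,0],[1,0.5,0,-14,0,0,0],[1,0.5,0,-14,0,0,0]]]';python3 goal.py .605 .150 .012
```

```text
t: 14.35
tcp_pos: [0.6043, 0.1511, 0.3089]
tcp_rot: [0.163, 3.135, -0.0]
wrist_force: [-0.2, 0.4, -0.7]
finger_gap: 0.169
z [ 1.9e-03 -2.0e-04 -1.0e+00] turn [ 0.0002  0.0019 -0.    ]
tip [0.605  0.1505 0.0329] shift mm [  0.5  -0.5 -20.9]
```

Pin is 9 mm in with no side force; continue to the bottom.

```bash
python3 -m pendant '[[[1,0,0,-5,0,0,0],[1,0,0,-10,0,0,0],[1,0,0,-15,0,0,0],[1,0,0,-19,0,0,0],[1,0,0,-19,0,0,0]]]';python3 -m pendant '[[[1,0,0,-1.5,0,0,0],[1,0,0,-3,0,0,0],[1,0,0,-3,0,0,0]]]'; python3 goal.py .605 .150 .012
```

```text
t: 14.77
tcp_pos: [0.6046, 0.1512, 0.29]
tcp_rot: [0.163, 3.135, 0.0]
wrist_force: [0.1, 0.8, -0.5]
finger_gap: 0.166
t: 15.02
tcp_pos: [0.6051, 0.1513, 0.2895]
tcp_rot: [0.163, 3.133, 0.001]
wrist_force: [-4.3, -0.5, 15.4]
finger_gap: 0.165
z [ 4.4e-03  3.0e-04 -1.0e+00] turn [-0.0003  0.0044  0.    ]
tip [0.6065 0.1508 0.0135] shift mm [-0.3 -0.7 -1.5]
```

```bash
python3 -m pendant '[[[1,0,0,1.5,0,0,0],[0.5,0,0,1.5,0,0,0],[0.5,0,0,1.5,0,0,0],[0.5,0,0,1.5,0,0,0],[0.5,0,0,1.5,0,0,0],[0.5,0,0,1.5,0,0,0],[0.5,0,0,1.5,0,0,0],[0.5,0,0,1.5,0,0,0],[0.5,0,0,1.5,0,0,0],[0.5,0,0,1.5,0,0,0]]]';python3 look.py w13; python3 intool.py w13; python3 look.py s7 side;python3 goal.py .605 .150 .012;  python3 - <<'E'
import cv2,numpy as np
im=np.load("pics/s7.npz")["im"][130:210,200:300]; cv2.imwrite("pics/s7z.png",cv2.resize(im,None,fx=7,fy=7,interpolation=cv2.INTER_CUBIC))
E
```

```text
t: 15.85
tcp_pos: [0.6046, 0.1512, 0.2892]
tcp_rot: [0.163, 3.134, 0.0]
wrist_force: [0.6, -0.2, -1.2]
finger_gap: 0.498
15.85 [0.6046 0.1512 0.2892] [1.6310e-01 3.1344e+00 2.0000e-04] [ 2.430e-01  4.750e-01  1.732e+00 -1.000e-03  9.320e-01 -1.224e+00]
0.15 974 xmax 0.0078 y -0.0081 0.0075
0.16 299 xmax 0.008 y -0.0086 0.0076
0.17 292 xmax 0.0079 y -0.0085 0.0075
0.18 230 xmax 0.0076 y -0.0082 0.0071
0.19 146 xmax 0.0077 y -0.0082 0.0076
0.2 220 xmax 0.0074 y -0.0083 0.0075
0.21 154 xmax 0.0077 y -0.008 0.0074
0.22 127 xmax 0.0075 y -0.0081 0.0072
0.23 80 xmax 0.0077 y -0.0085 0.0074
0.24 140 xmax 0.0094 y -0.0106 0.0086
0.25 1852 xmax 0.03 y -0.013 0.013
0.26 39 xmax 0.03 y 0.0032 0.013
0.27 30 xmax 0.03 y 0.0041 0.0128
0.28 50 xmax 0.03 y 0.0035 0.0129
red cap [-0.008  -0.0081  0.1508] [0.0074 0.0071 0.1545] top z [0.1514 0.1521 0.1525]
15.9 [0.6046 0.1512 0.2891] [1.6290e-01 3.1344e+00 2.0000e-04] [ 2.430e-01  4.750e-01  1.732e+00 -1.000e-03  9.320e-01 -1.224e+00]
z [ 0.003  0.    -1.   ] turn [-0.     0.003  0.   ]
tip [0.6057 0.1506 0.0132] shift mm [ 0.2 -0.6 -1.2]
```

View pics/w13.png

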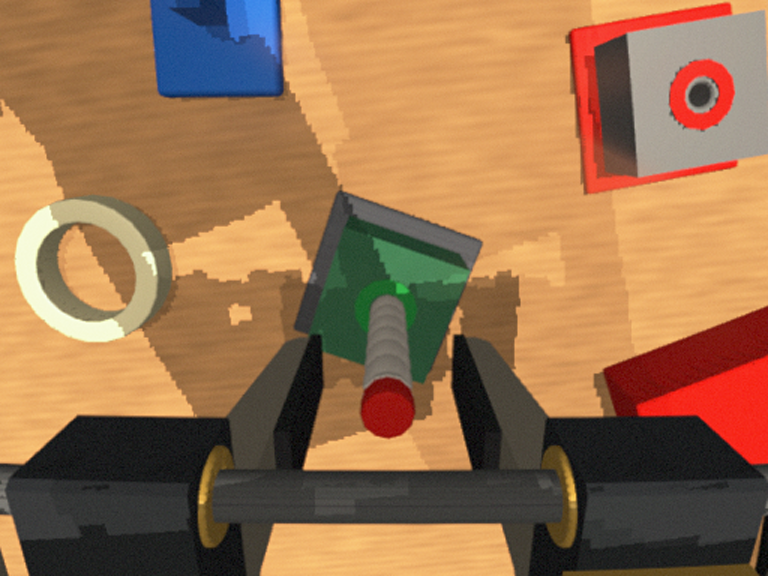

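View pics/s7z.png

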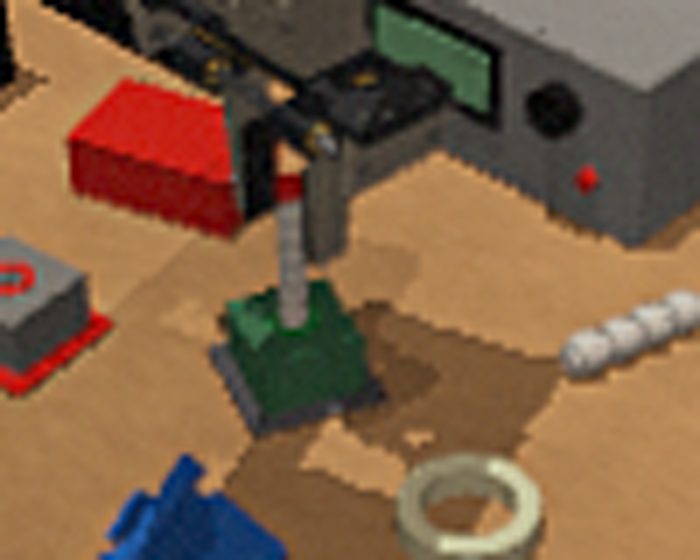

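```bash
python3 -m pendant '[[[1,0,0,0,0,0.003,0],[1,0,0,0,0,0.003,0],[1,0,0,0,0,0.003,0],[1,0,0,0,0,0.003,0],[1,0,0,0,0,0.003,0],[1,0,0,0,0,0.003,0],[1,0,0,0,0,0.003,0],[1,0,0,0,0,0.003,0],[1,0,0,10,0,0.003,0],[1,0,0,30,0,0.003,0],[1,0,0,55,0,0.003,0],[1,0,0,80,0,0.003,0],[1,0,0,80,0,0.003,0],[1,0,0,80,0,0.003,0]]]' 30
python3 goal.py .5237 .2933 .09
```

```text
t: 17.12
tcp_pos: [0.605, 0.1513, 0.3712]
tcp_rot: [0.163, 3.134, 0.002]
wrist_force: [0.4, 0.0, -1.2]
finger_gap: 0.165
z [ 3.4e-03  8.0e-04 -1.0e+00] turn [-0.0008  0.0034  0.    ]
tip [0.6062 0.1509 0.0952] shift mm [-81.5 142.6  -5.2]
```

```bash
python3 -m pendant '[[[1,-20,35,0,-0.001,0.0035,0],[1,-40,70,0,-0.001,0.0035,0],[1,-60,105,0,-0.001,0.0035,0],[1,-80,140,-5,-0.001,0.0035,0],[1,-81.5,142.5,-5,-0.001,0.0035,0],[1,-81.5,142.5,-5,-0.001,0.0035,0],[1,-81.5,142.5,-5,-0.001,0.0035,0],[1,-81.5,142.5,-5,-0.001,0.0035,0]]]'
python3 look.py w14; python3 intool.py w14 | sed -n '7,20p';python3 goal.py .5237 .2933 .047
python3 - <<'E'
import cv2,numpy as np
im=np.load("pics/w14.npz")["im"][150:220,225:305]; cv2.imwrite("pics/w14z.png",cv2.resize(im,None,fx=8,fy=8,interpolation=cv2.INTER_NEAREST))
E
```

```text
t: 17.78
tcp_pos: [0.5235, 0.2928, 0.3637]
tcp_rot: [-0.164, -3.133, 0.003]
wrist_force: [0.2, -0.1, -1.4]
finger_gap: 0.169
17.7833 [0.5235 0.2928 0.3637] [-1.6390e-01 -3.1334e+00  3.0000e-03] [ 0.507  0.357  1.726  0.     1.063 -0.959]
0.2 225 xmax 0.007 y -0.0082 0.0072
0.21 148 xmax 0.0068 y -0.008 0.0069
0.22 127 xmax 0.0067 y -0.0082 0.0073
0.23 87 xmax 0.0068 y -0.0086 0.0074
0.24 134 xmax 0.0067 y -0.0084 0.0072
0.25 5 xmax 0.0065 y -0.0037 0.0073
0.26 23 xmax 0.0029 y -0.0039 0.0027
0.27 17 xmax 0.0027 y -0.004 0.0028
red cap [-0.0084 -0.0077  0.1379] [0.007  0.0072 0.1544] top z [0.1514 0.1521 0.1526]
z [-0.0038 -0.0015 -1.    ] turn [ 0.0015 -0.0038  0.    ]
tip [0.5229 0.2916 0.0879] shift mm [ -0.3   1.3 -40.9]
```

View pics/w14z.png

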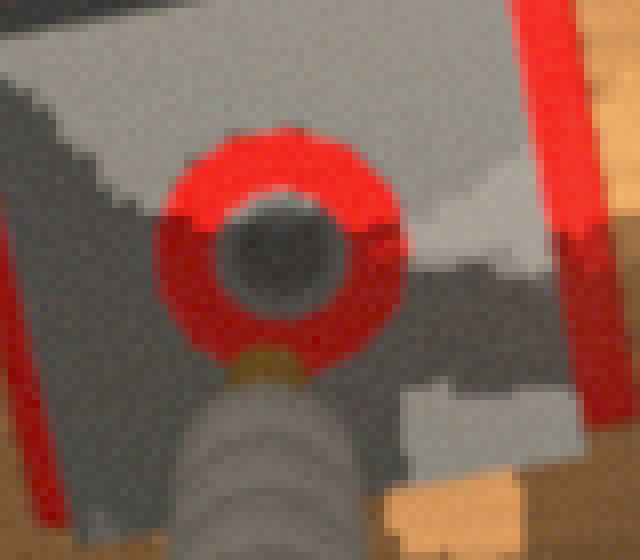

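```bash
python3 - <<'E'
from h import *
f=np.load("pics/w14.npz"); P=f["P"]; print(onz("wrist",[(259.8,181.1)],.042,P)[0].round(4))
E
python3 goal.py .5237 .2933 .047
```

```text
[0.5237 0.2935 0.042 ]
z [-0.0038 -0.0015 -1.    ] turn [ 0.0015 -0.0038  0.    ]
tip [0.5229 0.2916 0.0879] shift mm [ -0.3   1.3 -40.9]
```

```bash
python3 -m pendant '[[[1,-0.8,1.4,0,0.0015,-0.004,0],[1,-0.8,1.4,-20,0.0015,-0.004,0],[1,-0.8,1.4,-36,0.0015,-0.004,0],[1,-0.8,1.4,-41,0.0015,-0.004,0],[1,-0.8,1.4,-41,0.0015,-0.004,0]]]'
python3 goal.py .5237 .2934 .030;python3 look.py w15
python3 - <<'E'
import cv2,numpy as np
im=np.load("pics/w15.npz")["im"][130:250,200:320]; cv2.imwrite("pics/w15z.png",cv2.resize(im,None,fx=5,fy=5,interpolation=cv2.INTER_CUBIC))
E
```

```text
t: 18.25
tcp_pos: [0.5222, 0.2942, 0.3219]
tcp_rot: [-0.165, -3.136, 0.001]
wrist_force: [0.2, -0.4, -1.5]
finger_gap: 0.171
z [-1.7e-03 -8.0e-04 -1.0e+00] turn [ 0.0008 -0.0017  0.    ]
tip [0.522  0.2934 0.0459] shift mm [  1.2  -0.2 -15.9]
18.25 [0.5222 0.2942 0.3219] [-1.6480e-01 -3.1356e+00  1.3000e-03] [ 0.511  0.403  1.762  0.     0.978 -0.955]
```

View pics/w15z.png

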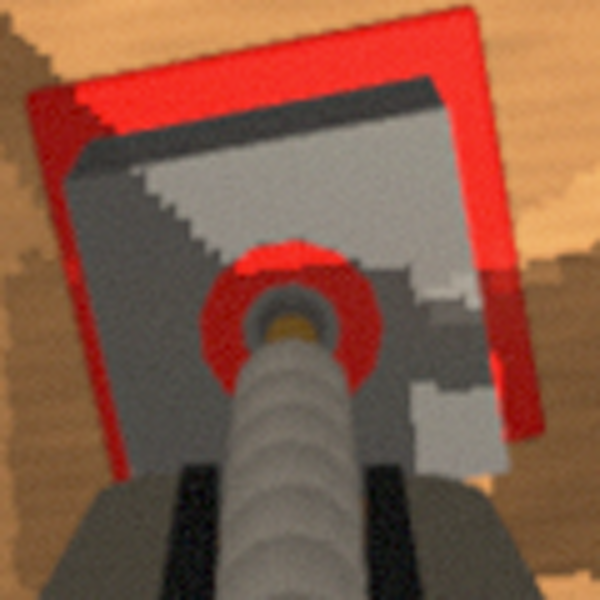

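```bash
python3 -m pendant '[[[1,0.6,0,-4,0,-0.001,0],[1,0.6,0,-9,0,-0.001,0],[1,0.6,0,-14,0,-0.001,0],[1,0.6,0,-14,0,-0.001,0]]]';python3 goal.py .5237 .2934 .013
```

```text
t: 18.63
tcp_pos: [0.5226, 0.2949, 0.3084]
tcp_rot: [0.163, 3.137, 0.0]
wrist_force: [-0.1, -0.3, -1.3]
finger_gap: 0.166
z [ 6.e-04 -0.e+00 -1.e+00] turn [0.     0.0006 0.    ]
tip [0.5231 0.2943 0.0324] shift mm [  0.8  -0.9 -19.4]
```

```bash
python3 -m pendant '[[[1,0.4,-0.4,-5,0,0,0],[1,0.4,-0.4,-10,0,0,0],[1,0.4,-0.4,-15,0,0,0],[1,0.4,-0.4,-19,0,0,0],[1,0.4,-0.4,-19,0,0,0]]]';python3 -m pendant '[[[1,0,0,-1,0,0,0],[1,0,0,-2,0,0,0],[1,0,0,-2,0,0,0]]]'; python3 goal.py .5237 .2934 .012
```

```text
t: 19.05
tcp_pos: [0.5233, 0.2947, 0.2895]
tcp_rot: [0.163, 3.136, 0.001]
wrist_force: [-0.5, -0.2, -0.4]
finger_gap: 0.164
t: 19.3
tcp_pos: [0.5235, 0.2948, 0.2891]
tcp_rot: [0.163, 3.135, 0.001]
wrist_force: [-1.5, -1.5, 8.0]
finger_gap: 0.167
z [ 2.e-03  7.e-04 -1.e+00] turn [-0.0007  0.002   0.    ]
tip [0.5243 0.2944 0.0131] shift mm [-0.  -0.8 -1.1]
```

Seated (same height as the zero socket, contact force 8 N). Release and look.

```bash
python3 -m pendant '[[[1,0,0,1,0,0,0],[0.5,0,0,1,0,0,0],[0.5,0,0,1,0,0,0],[0.5,0,0,1,0,0,0],[0.5,0,0,1,0,0,0],[0.5,0,0,1,0,0,0]]]';python3 look.py w16; python3 intool.py w16 |tail -8
python3 -m pendant '[[[0.4,0,0,20,0,0,0],[0.3,0,0,50,0,0,0],[0.2,0,0,90,0,0,0],[0,0,0,120,0,0,0],[0,-80,0,150,0,0,0],[0,-80,0,150,0,0,0],[0,-80,0,150,0,0,0],[0,-80,0,150,0,0,0],[0,-80,0,150,0,0,0]]]'
python3 look.py w17; python3 look.py s8 side; python3 look.py t8 top
```

```text
t: 19.8
tcp_pos: [0.5234, 0.2948, 0.2891]
tcp_rot: [0.163, 3.136, 0.001]
wrist_force: [1.2, 0.3, 0.5]
finger_gap: 0.493
19.8 [0.5234 0.2948 0.2891] [1.6300e-01 3.1358e+00 1.0000e-03] [ 0.511  0.445  1.783 -0.     0.912 -0.956]
0.22 125 xmax 0.007 y -0.0084 0.0071
0.23 89 xmax 0.0074 y -0.0087 0.0068
0.24 140 xmax 0.0128 y -0.0118 0.0099
0.25 1874 xmax 0.03 y -0.013 0.013
0.26 47 xmax 0.03 y -0.013 -0.0003
0.27 40 xmax 0.0298 y -0.0129 -0.001
0.28 52 xmax 0.03 y -0.0126 -0.001
red cap [-0.0111 -0.0128  0.1505] [0.03   0.0122 0.285 ] top z [0.1515 0.1523 0.1531]
t: 20.6
tcp_pos: [0.4434, 0.2948, 0.4394]
tcp_rot: [0.162, 3.135, 0.002]
wrist_force: [0.5, -0.1, 0.2]
finger_gap: 1.002
20.6 [0.4434 0.2948 0.4394] [1.6190e-01 3.1349e+00 1.7000e-03] [ 5.840e-01  1.750e-01  1.793e+00 -1.000e-03  1.172e+00 -8.830e-01]
20.65 [0.4438 0.2948 0.439 ] [1.6280e-01 3.1354e+00 1.0000e-03] [ 5.840e-01  1.760e-01  1.792e+00 -1.000e-03  1.172e+00 -8.830e-01]
20.7 [0.4441 0.2948 0.4386] [1.634e-01 3.136e+00 4.000e-04] [ 5.830e-01  1.760e-01  1.792e+00 -1.000e-03  1.172e+00 -8.830e-01]
```

View pics/w17.png

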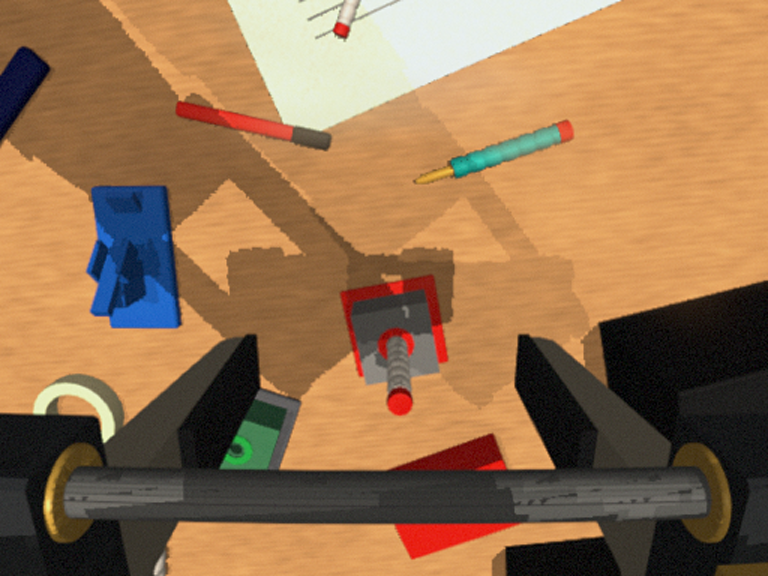

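View pics/s8.png

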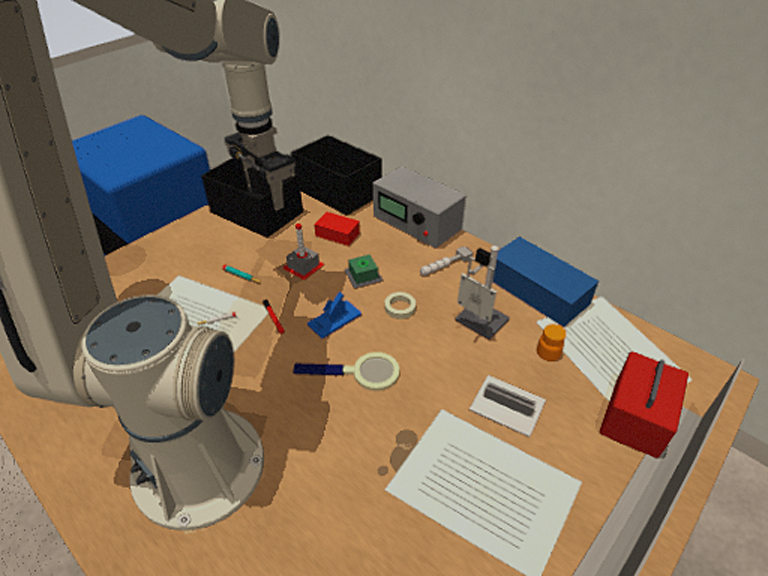

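Run:
```python
from pts import *
im,d,X,P=cloud("w17")
q=X[255:280,255:280].reshape(-1,3); q=q[q[:,2]>.13]; print("cap top",len(q),q.mean(0).round(4),q.max(0).round(4))
im,d,X,P=cloud("s8","side")
m=(abs(X[...,0]-.63)<.05)&(abs(X[...,1]+.175)<.06)&(X[...,2]>.06)
q=X[m]; 
for a,b in((.06,.1),(.1,.16),(.225,.26)): 
    k=q[(q[:,2]>a)&(q[:,2]<b)]; print(a,len(k),np.median(k,0).round(4),k.max(0).round(4))
```

```text
cap top 253 [0.5224 0.294  0.1358] [0.5316 0.3017 0.1381]
0.06 190 [ 0.6289 -0.1778  0.0821] [ 0.6328 -0.1298  0.0999]
0.1 357 [ 0.629  -0.1767  0.131 ] [ 0.6789 -0.131   0.1585]
0.225 59 [ 0.626  -0.1788  0.2359] [ 0.639  -0.1623  0.2405]
```

Cap top is about 137 mm high over the terminal hole, which is the seated height. The panel hangs upright, with its block top at 240 mm. Handing in.

```bash
python3 -c "
from workcell import bot
print(bot.hand_in(), bot.get_obs()['t'])"
```

```text
the job is handed in; nothing more can be done
the job is handed in; nothing more can be done
```

The job is done and handed in at about 21 s of the 72 s allowed; the hand-in reports no verdict.

- **Panel:** I took it from the rack by its grip block, threaded the handle over the hook, set it down about 47 mm from the post and let go. The last side-camera depth shows it upright, with the block top at about 240 mm, about 2 mm above the expected 238 mm.
- **Zero check:** I took the probe from the rest, stood it upright in the green socket and pressed it home. I released it there for more than 0.5 s, and the depth image showed the handle sitting on the block.
- **Terminal:** I picked the probe up again and plugged it into the terminal with the red ring. After release, the cap top measured 136–138 mm, against 137 mm when fully home. It stood within about 1.5 mm of the measured hole centre and was upright.
- **Other things:** The last pictures show nothing on the bench visibly moved, though I did not measure it. The gripper is open and clear of everything.

The top camera put the two sockets 3–5 mm from where the wrist camera did. I went by the wrist camera, since three of its views of the terminal and two of the zero socket agreed closely, and both insertions went in without side force.

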